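# Clamp a pipe ring in a ring vice with a folding crank

## Robot

A 6-joint arm with a two-finger parallel gripper is mounted at the origin on a cart in front of the work surface, level with it; the furniture and walls round the work are solid. World frame = base frame: x ahead of the robot, y to its left, z up, the work surface at z = 0. Lengths are in m, angles in rad, forces in N, time in s.
With the tool pointing down it reaches from about 0.3 to 0.875 m from the base axis. Payload 6.4 kg.
Tool frame: the origin (TCP) lies midway between the tips of the shut fingers; the grasp point (between the pads) lies 19 mm behind it; z points along the fingers, y is the direction in which the jaws open and shut (so a half turn about z gives the same grasp; the last joint's range is limited). The gripper opens to 85 mm and grips with 20 to 120 N. Pads are 22 mm wide; open, the fingers measure 114 mm over their backs; the gripper's body (76 mm by 85 mm) begins 54 mm behind the grasp point. The pads swing forward as they close: fully open they stand 13 mm farther back than shut.
Start: joints at [-1.485, 0.181, 1.607, -0, 1.354, -0.206], TCP at [0.165, -0.551, 0.231] pointing down, gripper open.
Joint ranges: [-2.99, 2.99], [-0.89, 2.07], [0.3, 2.58], [-1.14, 4.28], [0, 2.63], [-3.12, 3.12]. Speed limits (rad/s): [2.57, 2.57, 3.01, 3.14, 3.14, 3.14].

## Interface

Orientations are given as a unit quaternion [w, x, y, z].
In Python, from bench import get_obs, camera, hand_in gives the robot as it stands.
- The arm moves only by the tool drive_tool, never from a script. Its argument "deltas" is a list of rows, each a list of 2 entries, a list of its own where there are three numbers: the shift along the world's x, y, z in m, then the turn about the world's z in rad. A call has 1 to 10 rows; each row shifts and turns the pose as measured when the row begins; what a row does not reach is not made up. A row lasts 1/10 s, in which the tool goes at most 50 mm and 8.59 degrees, less where a joint would pass 70% of its speed; a pose out of reach is approached as far as the arm can. A call is refused whole if a number of a shift passes 0.05 or a number of a turn 0.15, either way. A call with a gripper value outside its range is refused whole. "gripper" is the opening, from 0 (shut) to 1 (fully open), set as the call begins (left out, the last holds). The fingers move at their own pace and stop on an object; the grip force is fixed at half the most. Time passes only in rows, so rows that do not move let the fingers close. It gives the time, the measured TCP pose, the force and the opening at its end, in the units of the state.
- get_obs(): the state, without advancing time (a new reading comes with each control period).
- camera(name): name is "scene" or "side" or "wrist"; returns a dict with "frame" (400x640x3 uint8, red, green, blue), "fx", "fy", "cx", "cy" (pixels), "eye" and "attitude" of the camera in the world. Camera axes: x right, y down, z forward; pixel columns grow to the right and rows downward; lengths in m; the calibration is good to about 2 mm. The wrist camera is an equidistant fisheye: a pixel r from the principal point sees the ray r / f radians off the axis. A picture is of the moment at which its call begins. There is no depth.
- hand_in(): hands the job in, once; it reports no verdict.
The state is a dict: "time_s": time; "q": joint angles; "dq": joint speeds; "joint_efforts": joint torques, N m; "eef_pos": TCP position; "eef_rot": TCP orientation; "wrist_force": force on the tool from outside, world axes, zero at the start; "torque": the same for the moment, N m; "opening": opening from 0.0 (shut) to 1.0 (fully open).
Only numpy, scipy, OpenCV 4.12 (cv2) and the standard library are available. Lean on these libraries where they do the work, as an engineer would, in place of code of your own. Each camera call takes 0.05 s, during which the arm holds its last target.

## Task

Clamp a pipe ring in the green ring vice. With the vice's crank still folded in, lift the pipe ring off the free-turning turntable and lay it flat on the vice's bed between the open V jaws. Then swing the folded crank arm out, clockwise, until the brass latch snaps up behind it, and crank the handwheel counter-clockwise as far as it goes, so that the spring jaw holds the ring; leave the crank out and latched, and leave the tape measure, the pliers, the T-shaped weld sample and the practice plate where they lie.

Things in the scene. Friction and masses are not known exactly. Their poses are not given: they have to be found in the camera images.
- ring_vice: Ring vice, fixed to the table: steel base plate 104 x 356 x 12 mm (its y -107 to 249 mm), green castings. z up; its +y runs along the vice from the fixed V jaw to the gearbox with the handwheel, its +x away from the robot. Origin on the table top, below the clamped ring's centre. Wheel axis at y = +197 mm. Fixed V jaw: y -99 to -40 mm, 92 mm wide, top at 48 mm.
- nest (a point): Centre, half-way up (34 mm above the table), of a ring clamped against the fixed V jaw; axes as ring_vice. The bed (two steel strips) is 16 mm above the table. With the jaws open the ring has 25 mm of play towards +y: lay its centre at y = +5 to +20 mm, x within 10 mm, of this frame; the Vs centre it. Beside the jaws (-x, +x) the nest is open.
- ring_centre (a point): Centre, half-way up, of the dark steel pipe ring to clamp: 113 mm outside, about 97 mm inside diameter, 36 mm high, about 0.24 kg, z axis vertical. It lies flat on the turntable (disc 490 mm, top 19 mm above the table, turns freely if pushed), on the side nearest the robot. Pinch its wall from above, one finger inside (8 to 11 mm of wall).
- crank_arm (a joint): Angle (rad) of the red folding crank arm about its pivot on the wheel. About 0: folded across the wheel, its heel against a steel lug on the gearbox, so the wheel is locked. Grows clockwise from above to 3.16, out against its stop, grip outside the rim in line with axis and pivot; latched beyond about 3.1. Takes 2 N at the grip, 5 N over the latch; the wheel stays at its open stop.
- latch (a joint): Brass spring latch on the wheel's face, beside the arm's pivot, m pressed down: 0 up; pressed about 0.005 while the arm's heel rides over it; 0 again once it has snapped up behind the heel, and the arm cannot fold back.
- handwheel (a joint): Angle (rad) of the 146 mm handwheel, counter-clockwise from above: 0 jaws open (start), 4.71 (three quarters of a turn) end stop, jaw closed. Takes 3 to 4 N at the swung-out grip and stays where it is left. Moves the jaw carriage 6.4 mm per rad; the jaw meets the ring at about 3.9, its springs are squeezed 5 mm at the end stop.
- carriage (a joint): Travel in m of the moving jaw's carriage towards the fixed jaw: 0 open, 0.030 at the wheel's end stop.
- sprung_jaw (a joint): Spring squeeze in m of the moving V jaw (92 mm wide, top 50 mm above the table) on its carriage: 0 free (preload 7 N), about 0.005 with a ring fully clamped (20 N). With the vice open the jaw's tips are at y = +65 mm of ring_vice.
- wheel_axis (a point): Point on the vertical axis of the handwheel, 150 mm above the table, at the mid-height of the grip. (Room: a bar of the pipe positioner at the robot's right, its top 360 mm above the table, reaches back to about x = 0.2, y = -0.33 m; a hand that starts to the right of it must go over it or round it. Everything else near the work is lower than 180 mm.)
- crank_pivot (a point): Point on the vertical pivot axis of the crank arm, 45 mm from the wheel axis, at the same height 150 mm; turns with the wheel. At handwheel = 0 it lies from the wheel axis in direction (-x, -y) at 45 degrees in ring_vice's axes.
- grip (a point): Middle, 150 mm above the table, of the black upright grip: a free-turning sleeve, diameter 23 mm, standing 122 to 177 mm above the table on the crank arm, 55 mm from the arm's pivot; 10 mm beyond the wheel axis when folded, 100 mm from that axis when out. The red arm below it tops at 121 mm, the wheel at 101 mm. Push it sideways with shut fingers.
- tape (a point): Yellow tape measure (66 x 99 x 38 mm), middle. Leave it.
- tee (a point): T-shaped weld sample (45 x 80 x 40 mm), middle. Leave it.
- pliers_mid (a point): Blue-handled pliers (40 x 174 x 12 mm), middle. Leave them.
- plate_mid (a point): Practice plate with a weld bead (50 x 100 x 8 mm), middle. Leave it.

How it is judged:
On the way, in this order (a step that is already met when the one before it is completed fails the run):
1. the ring lies flat on the bed between the open jaws, let go, with the crank still folded in (x of ring_centre in the frame of nest between -0.025 and 0.025 m and y of ring_centre in the frame of nest between -0.008 and 0.034 m and z of ring_centre in the frame of nest between -0.005 and 0.005 m and angle between ring_centre's own z axis and vertical below 0.06 rad and contact force between the fingers and pipe_ring_0 below 0.1 N and value of joint crank_arm below 0.5 rad and value of joint handwheel below 0.15 rad), for 0.2 s.
2. the crank arm is swung fully out and the latch is up behind it, with the wheel not yet turned (value of joint crank_arm above 3.04 rad and value of joint latch below 0.0015 m and value of joint handwheel below 0.3 rad), for 0.1 s.
At the end, for the whole second after the job is handed in: Wheel at rest above 4.5 rad; crank arm out (above 3.0 rad), latch up; ring clamped: spring squeezed over 2 mm, over 5 N on the ring, centre within 6 mm of the nest in x and y, flat on the bed (5 mm, 0.06 rad); bystanders moved under 30 mm (value of joint handwheel above 4.5 rad and value of joint crank_arm above 3 rad and value of joint latch below 0.0015 m and value of joint sprung_jaw above 0.002 m and contact force between sprung_jaw and pipe_ring_0 above 5 N and x of ring_centre in the frame of nest between -0.006 and 0.006 m and y of ring_centre in the frame of nest between -0.006 and 0.006 m and z of ring_centre in the frame of nest between -0.005 and 0.005 m and angle between ring_centre's own z axis and vertical below 0.06 rad and linear speed of pipe_ring_0 below 0.02 m/s and velocity of joint handwheel below 0.1 rad/s); the robot touches nothing.
It fails at once if the tape measure is moved by more than 30 mm (distance of tape from where it was at the start of the episode above 0.03 m).
It fails at once if the T-shaped weld sample is moved by more than 30 mm (distance of tee from where it was at the start of the episode above 0.03 m).
It fails at once if the pliers are moved by more than 30 mm (distance of pliers_mid from where it was at the start of the episode above 0.03 m).
It fails at once if the practice plate is moved by more than 30 mm (distance of plate_mid from where it was at the start of the episode above 0.03 m).
It also fails if it takes over 70 s, if anything falls off the work surface, if the arm or the gripper's body presses on something with over 40 N, if the wrist force passes 120 N, or if a joint passes its speed limit or range.

## Working session

There is one attempt and no reset: what is moved stays moved. The work goes in short steps, Python scripts to look and compute and a tool call to move; the robot and the scene stay as the last step left them, time stands still between calls to the robot, and variables do not carry over. Pictures are saved under pics/ and viewed, and the job is handed in when it is done.

Besides the shell and the picture viewer there is one more tool, called after ">>>" as name(argument=value, ...) on one line, values as JSON. drive_tool: Moves the arm, as the interface text tells. Its arguments: {"type":"object","properties":{"deltas":{"type":"array","items":{"type":"array"}},"gripper":{"type":"number"}},"required":["deltas"]}

```bash
mkdir -p pics; ls; cat > h.py <<'E'
import numpy as np, cv2
from bench import get_obs, camera, hand_in
E
python3 - <<'E'
from h import *
import json,pickle
print(get_obs())
for n in ["scene","side","wrist"]:
    c=camera(n); cv2.imwrite(f"pics/{n}0.png",c["frame"][:,:,::-1]); pickle.dump(c,open(f"{n}0.pkl","wb"))
    print(n,{k:v for k,v in c.items() if k!="frame"})
E
```

```text
pics
{'time_s': 0.0, 'q': array([-1.48531071e+00,  1.81528126e-01,  1.60801774e+00, -1.13863887e-05,
        1.35381856e+00, -2.06300103e-01]), 'dq': array([ 0.00023863, -0.00199274,  0.00040531,  0.00042852, -0.00056749,
        0.00142653]), 'joint_efforts': array([-7.06008905e-04, -4.44863605e+01, -3.51342773e+01, -2.95947866e-04,
        8.90868221e-03, -1.07298303e-05]), 'eef_pos': array([ 0.16537031, -0.5501187 ,  0.23038672]), 'eef_rot': array([-8.84606929e-04,  9.89375933e-01,  1.45377024e-01,  4.79329842e-05]), 'wrist_force': array([-0.19239162,  0.32044211,  0.05446363]), 'torque': array([ 0.0610281 ,  0.07718093, -0.06534717]), 'opening': 0.9985911049020986}
scene {'fx': 412.850633464123, 'fy': 412.850633464123, 'cx': 320.7214113015302, 'cy': 203.64450549409884, 'eye': array([-0.00659034,  0.58499029,  0.71508216]), 'attitude': array([ 0.16976666, -0.33525043,  0.82539592, -0.42131699])}
side {'fx': 439.9371785011844, 'fy': 439.9371785011844, 'cx': 320.9051101472964, 'cy': 197.55997429496168, 'eye': array([0.11499599, 0.96657885, 0.49323449]), 'attitude': array([ 0.12889775, -0.16081995,  0.80467331, -0.55679726])}
wrist {'fx': 309.70691628693146, 'fy': 309.70691628693146, 'cx': 320.82668239614884, 'cy': 200.01639090702932, 'eye': array([ 0.23293621, -0.53042274,  0.37259952]), 'attitude': array([ 0.11210592,  0.79450386, -0.59074691, -0.08493509])}
```

View pics/scene0.png

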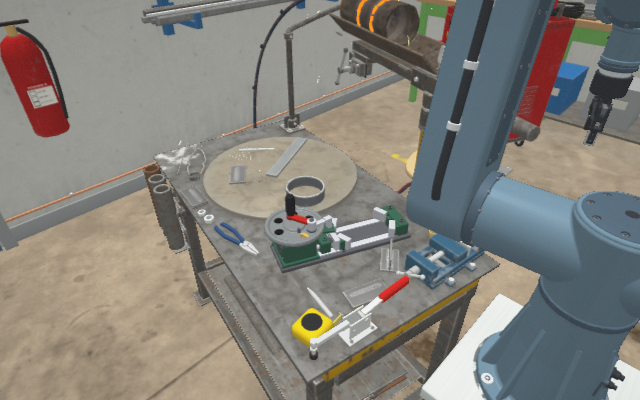

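View pics/side0.png

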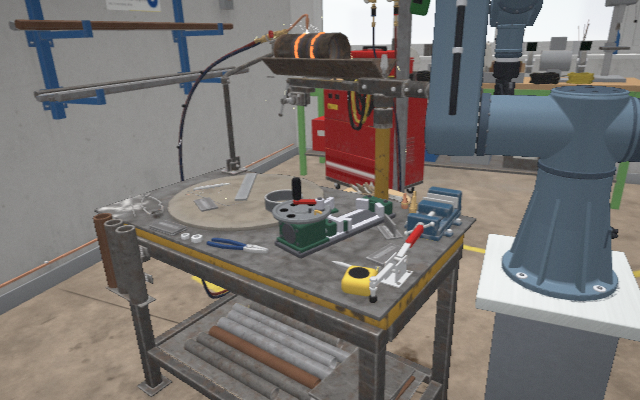

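View pics/wrist0.png

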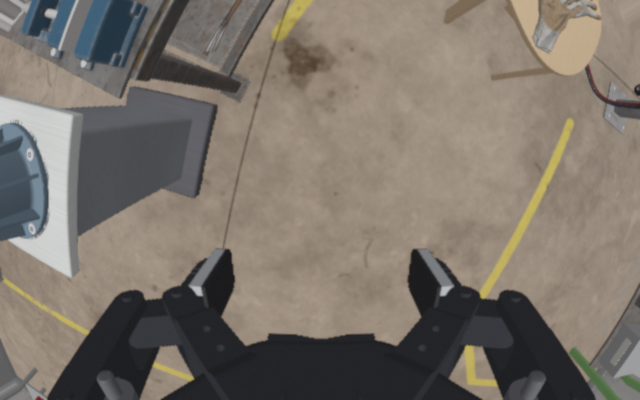

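The scene view shows the ring near (305,190) and the handwheel near (297,225). The fixed jaw is near (397,218), the tape at (312,325) and the pliers at (237,238). I'll zoom in with crops to measure.

```bash
cat >> h.py <<'E'
from scipy.spatial.transform import Rotation as R
import pickle
def rot(c):
    w,x,y,z=c["attitude"]; return R.from_quat([x,y,z,w]).as_matrix()
def ray(c,u,v):
    x=(u-c["cx"])/c["fx"]; y=(v-c["cy"])/c["fy"]
    return rot(c)@np.array([x,y,1.0])
def onz(c,u,v,z):
    d=ray(c,u,v); return c["eye"]+d*(z-c["eye"][2])/d[2]
def proj(c,p):
    q=rot(c).T@(np.asarray(p,float)-c["eye"])
    return c["cx"]+c["fx"]*q[0]/q[2], c["cy"]+c["fy"]*q[1]/q[2]
def fproj(c,p):
    q=rot(c).T@(np.asarray(p,float)-c["eye"]); r=np.hypot(q[0],q[1]); t=np.arctan2(r,q[2])
    return c["cx"]+c["fx"]*t*q[0]/r, c["cy"]+c["fy"]*t*q[1]/r
def fonz(c,u,v,z):
    a=np.array([u-c["cx"],v-c["cy"]]); r=np.hypot(*a); t=r/c["fx"]
    d=rot(c)@np.r_[np.sin(t)*a/r,np.cos(t)]
    return c["eye"]+d*(z-c["eye"][2])/d[2]
def save(c,name,box=None,s=1):
    f=c["frame"]
    if box: f=f[box[1]:box[3],box[0]:box[2]]
    f=cv2.resize(f,None,fx=s,fy=s,interpolation=cv2.INTER_CUBIC)
    cv2.imwrite(f"pics/{name}.png",f[:,:,::-1])
def load(n): return pickle.load(open(n+".pkl","rb"))
E
python3 - <<'E'
from h import *
c=load("scene0"); save(c,"s_crop",(180,130,440,290),3)
c=load("side0"); save(c,"d_crop",(230,160,430,290),4)
E
```

```text
(no output)
```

View pics/s_crop.png

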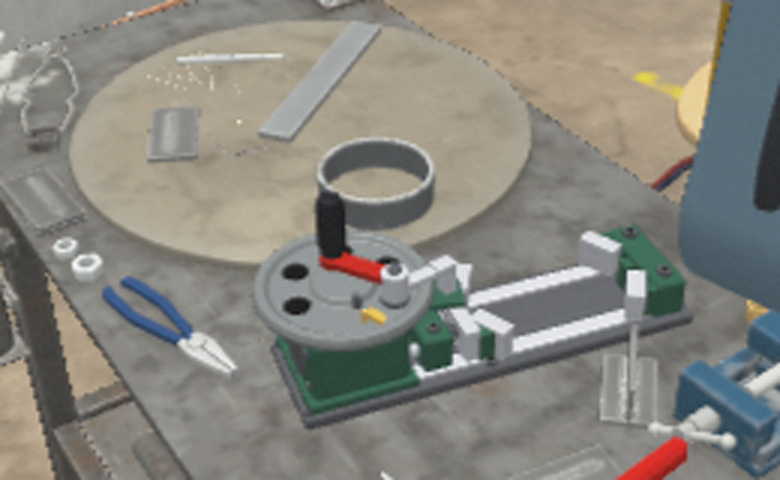

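View pics/d_crop.png

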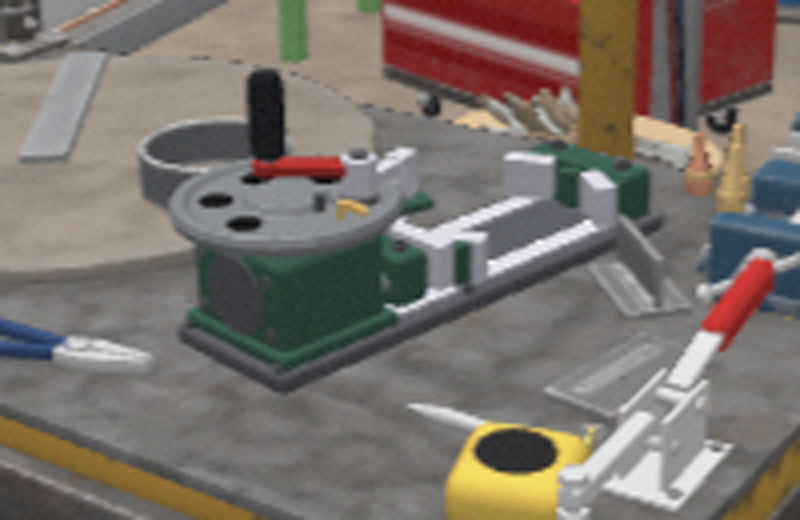

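```bash
python3 - <<'E'
from h import *
c=load("scene0"); d=load("side0")
S=lambda u,v:(180+u/3,130+v/3); D=lambda u,v:(230+u/4,160+v/4)
for n,p in dict(nl=(309,416),fl=(272,348),nr=(690,315)).items(): print(n,onz(c,*S(*p),.012).round(4))
for n,p in dict(nl=(283,380),fl=(183,332),nr=(660,215)).items(): print('side',n,onz(d,*D(*p),.012).round(4))
# wheel by green/grey? rim points clicked
def circ(P):
    P=np.array(P); A=np.c_[2*P,np.ones(len(P))]; s=np.linalg.lstsq(A,(P**2).sum(1),rcond=None)[0]
    return s[:2],np.sqrt(s[2]+s[:2]@s[:2])
W=[(255,285),(265,262),(290,243),(350,234),(400,248),(425,268),(434,285),(262,308),(430,305)]
print('wheel',circ([onz(c,*S(*p),.101)[:2] for p in W]))
Rr=[(318,172),(335,151),(375,140),(415,150),(433,172)]
print('ring top',circ([onz(c,*S(*p),.055)[:2] for p in Rr]))
# grip
u,v=S(330,225); print('grip mid', onz(c,*S(330,196),.177), onz(d,*D(266,71),.177))
print('pivot scene', onz(c,*S(396,268),.125), onz(d,*D(360,155),.125))
E
```

```text
nl [0.5477 0.1407 0.012 ]
fl [0.6304 0.1089 0.012 ]
nr [ 0.4016 -0.1745  0.012 ]
side nl [0.5402 0.1505 0.012 ]
side fl [0.6267 0.1154 0.012 ]
side nr [ 0.3995 -0.1683  0.012 ]
wheel (array([0.56552999, 0.08290047]), np.float64(0.06979932330223351))
ring top (array([ 0.7146351 , -0.09561336]), np.float64(0.0548577413718285))
grip mid [0.58159098 0.07790601 0.177     ] [0.57690322 0.08230959 0.177     ]
pivot scene [0.53018779 0.05900842 0.125     ] [0.52424858 0.06718781 0.125     ]
```

>>> drive_tool(deltas=[[[0,0,0.05],0],[[0,0,0.05],0],[[0,0,0.05],0],[[0,0,0.05],0],[[0,0,0.05],0],[[0,0,0.03],0],[[0,0,0],0]])

```text
time_s: 0.85
eef_pos: [0.1648, -0.5436, 0.5145]
eef_rot: [-0.006, 0.989, 0.145, 0.0]
wrist_force: [1.0, 0.5, -0.2]
opening: 0.994
```

>>> drive_tool(deltas=[[[0.03,0.03,0],0],[[0.04,0.04,0],0.1],[[0.04,0.04,0],0.1],[[0.04,0.04,0],0.1],[[0.04,0.04,0],0.1],[[0.04,0.04,0],0.1],[[0.04,0.04,0],0.1],[[0.04,0.04,0],0.1],[[0.04,0.04,0],0.1],[[0.04,0.04,0],0.05]])

```text
time_s: 1.85
eef_pos: [0.511, -0.1908, 0.5002]
eef_rot: [-0.015, 0.835, 0.549, -0.006]
wrist_force: [-0.1, -0.4, 0.6]
opening: 0.998
```

```bash
python3 - <<'E'
from h import *
c=camera("wrist"); save(c,"w1"); pickle.dump(c,open("w1.pkl","wb")); print(c["eye"],get_obs()["eef_pos"])
E
```

```text
[ 0.5427291  -0.12881011  0.64253259] [ 0.51482471 -0.18505462  0.49919765]
```

View pics/w1.png

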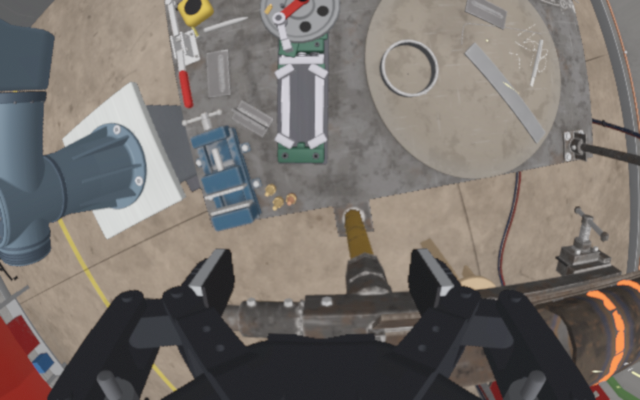

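The wrist view shows the ring at (409,67), the vice bed at (302,100) between the jaws, and the wheel at (300,10). Next is the ring and vice fit.

```bash
python3 - <<'E'
from h import *
c=load("w1"); save(c,"w1a",(250,0,450,180),4)
E
```

```text
(no output)
```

View pics/w1a.png

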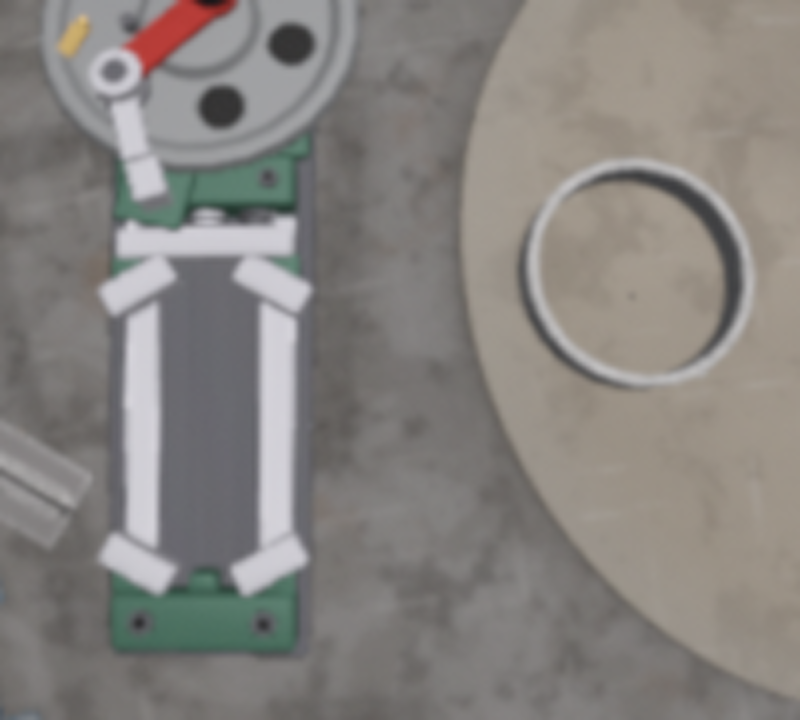

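```bash
python3 - <<'E'
from h import *
c=load("w1"); C=lambda u,v,z: fonz(c,250+u/4-.4,v/4-.4,z)
def circ(P):
    P=np.array(P); A=np.c_[2*P,np.ones(len(P))]; s=np.linalg.lstsq(A,(P**2).sum(1),rcond=None)[0]
    return s[:2],np.sqrt(s[2]+s[:2]@s[:2])
print('ring',circ([C(u,v,.055)[:2] for u,v in [(527,250),(565,185),(635,158),(705,180),(752,270),(720,350),(655,386),(585,362)]]))
W=[(42,40),(60,90),(100,135),(150,160),(200,165),(280,140),(330,90),(356,30)]
print('wheel',circ([C(u,v,.101)[:2] for u,v in W]))
a,b=C(110,652,.048),C(297,652,.048); print('fixed jaw back',a,b,np.linalg.norm(a-b),(a+b)/2)
p=C(115,72,.128);print('pivot',p)
l=C(110,300,.048);e=C(310,300,.048)
print('moving jaw tips',C(108,313,.050),C(302,312,.050)); print('fixed tips',C(100,548,.048),C(307,552,.048))
print('bed strips',C(125,420,.016),C(296,420,.016))
E
```

```text
ring (array([ 0.71957307, -0.09899514]), np.float64(0.055728362392281856))
wheel (array([0.57116635, 0.07852471]), np.float64(0.06893387319574819))
fixed jaw back [ 0.40911858 -0.17265957  0.048     ] [ 0.49327235 -0.20901728  0.048     ] 0.09167191358178864 [ 0.45119546 -0.19083843  0.048     ]
pivot [0.52931684 0.06121838 0.128     ]
moving jaw tips [ 0.47639418 -0.02146274  0.05      ] [ 0.56034959 -0.05928079  0.05      ]
fixed tips [ 0.42603344 -0.12411939  0.048     ] [ 0.51689123 -0.1661766   0.048     ]
bed strips [ 0.45833511 -0.06944184  0.016     ] [ 0.53685133 -0.10459422  0.016     ]
```

>>> drive_tool(deltas=[[[0.02,0.014,-0.04],0],[[0.02,0.014,-0.04],-0.01],[[0.02,0.014,-0.04],0],[[0.02,0.014,-0.04],0],[[0.02,0.014,-0.04],0],[[0.02,0.014,-0.04],0],[[0.02,0.012,-0.04],0],[[0.012,0.008,-0.04],0],[[0,0,-0.03],0],[[0,0,0],0]])

```text
time_s: 2.9
eef_pos: [0.6617, -0.0694, 0.1226]
eef_rot: [-0.023, 0.834, 0.552, -0.011]
wrist_force: [-0.8, 0.4, -1.0]
opening: 1.001
```

```bash
python3 - <<'E'
from h import *
c=camera("wrist"); save(c,"w2"); pickle.dump(c,open("w2.pkl","wb")); o=get_obs(); print(c["eye"],o["eef_pos"],o["eef_rot"])
print(fproj(c,[.7196,-.099,.055]),fproj(c,[.6717,-.0776,.055]))
E
```

```text
[ 0.69549178 -0.0083964   0.26494615] [ 0.66288619 -0.06976518  0.1250717 ] [-0.02158479  0.83376917  0.55159679 -0.01020089]
(np.float64(414.33929436964956), np.float64(220.55372844131173)) (np.float64(343.0625777587492), np.float64(218.62212618318452))
```

View pics/w2.png

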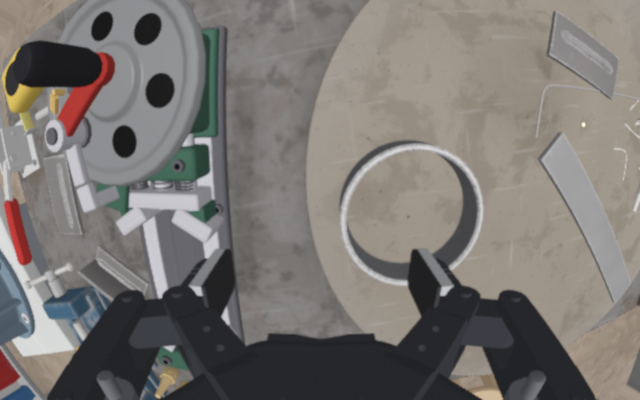

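```bash
python3 - <<'E'
from h import *
c=load("w2")
def circ(P):
    P=np.array(P); A=np.c_[2*P,np.ones(len(P))]; s=np.linalg.lstsq(A,(P**2).sum(1),rcond=None)[0]
    return s[:2],np.sqrt(s[2]+s[:2]@s[:2])
o=get_obs()
q=o["eef_rot"]; M=R.from_quat([q[1],q[2],q[3],q[0]]).as_matrix(); print("x,y,z axes",M.T.round(3))
g=cv2.cvtColor(c["frame"],cv2.COLOR_RGB2GRAY)
c0=np.array([411,212]);P=[]
for a in np.arange(0,2*np.pi,.05):
    d=np.array([np.cos(a),np.sin(a)])
    r=np.arange(50,85,.5); v=[g[int(round((c0+d*k)[1])),int(round((c0+d*k)[0]))] for k in r]
    k=np.where(np.array(v)>195)[0]
    if len(k): P.append(fonz(c,*(c0+d*r[k].mean()),.055)[:2])
P=np.array(P)
for _ in range(3):
    m,r=circ(P); e=abs(np.hypot(*(P-m).T)-r); P=P[e<max(.002,0)]
print(m,r,len(P))
E
```

```text
x,y,z axes [[ 0.391  0.92   0.007]
 [ 0.919 -0.391 -0.047]
 [-0.041  0.025 -0.999]]
[ 0.72041794 -0.09913598] 0.05351753079022821 100
```

The ring's centre comes out at (0.720, -0.099). I'm descending onto its near wall.

>>> drive_tool(deltas=[[[0.009,-0.008,0],0],[[0,0,-0.02],0],[[0,0,-0.02],0],[[0,0,-0.02],0],[[0,0,-0.015],0],[[0,0,0],0]])

```text
time_s: 3.55
eef_pos: [0.6826, -0.0857, 0.0636]
eef_rot: [-0.012, 0.835, 0.55, -0.003]
wrist_force: [-0.9, 0.6, -0.6]
opening: 1.0
```

```bash
python3 - <<'E'
from h import *
c=camera("wrist"); save(c,"w3"); pickle.dump(c,open("w3.pkl","wb")); o=get_obs(); print(c["eye"],o["eef_pos"],o["eef_rot"],o["wrist_force"])
E
```

```text
[ 0.71280581 -0.0235535   0.20626718] [ 0.68354049 -0.08600411  0.06509973] [-0.010914    0.83488722  0.5503096  -0.0018849 ] [ 0.07619887 -0.23875939  0.5562132 ]
```

View pics/w3.png

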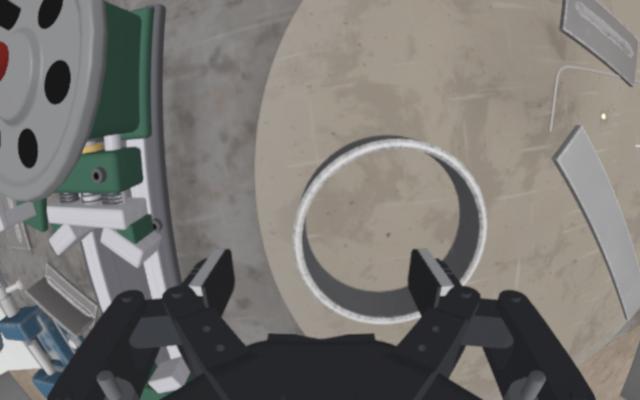

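>>> drive_tool(deltas=[[[-0.011,0.008,0],0],[[0,0,0],0],[[0,0,0],0]])

```text
time_s: 3.9
eef_pos: [0.6761, -0.0799, 0.0707]
eef_rot: [-0.008, 0.835, 0.55, 0.001]
wrist_force: [0.3, -0.7, 1.0]
opening: 1.001
```

>>> drive_tool(deltas=[[[-0.004,0.001,-0.015],0],[[-0.002,0.001,-0.01],0],[[-0.001,0,-0.008],0],[[0,0,-0.005],0],[[0,0,0],0],[[0,0,0],0]])

```text
time_s: 4.5
eef_pos: [0.6694, -0.0786, 0.0298]
eef_rot: [-0.007, 0.835, 0.55, 0.001]
wrist_force: [0.7, -0.6, -0.3]
opening: 1.001
```

>>> drive_tool(deltas=[[[0.001,0,-0.001],0],[[0,0,0],0],[[0,0,0],0],[[0,0,0],0],[[0,0,0],0],[[0,0,0],0],[[0,0,0],0],[[0,0,0],0],[[0,0,0],0],[[0,0,0],0]], gripper=0)

```text
time_s: 5.5
eef_pos: [0.6719, -0.079, 0.0304]
eef_rot: [-0.006, 0.835, 0.55, 0.002]
wrist_force: [-0.1, 0.0, -0.7]
opening: 0.082
```

```bash
python3 - <<'E'
from h import *
c=camera("wrist"); save(c,"w4"); pickle.dump(c,open("w4.pkl","wb")); o=get_obs(); print(c["eye"],o["eef_pos"],o["eef_rot"],o["wrist_force"],o["opening"])
E
```

```text
[ 0.70012756 -0.01619371  0.17314598] [ 0.67184511 -0.07897241  0.030325  ] [-0.0059965   0.83521791  0.54988277  0.00200451] [-0.48547087  0.27003155 -0.96086776] 0.0855977405077424
```

View pics/w4.png

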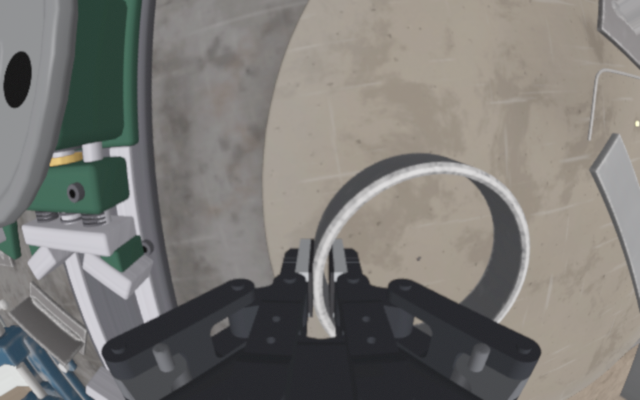

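>>> drive_tool(deltas=[[[0,0,0.01],0],[[0,0,0.02],0],[[0,0,0.03],0],[[0,0,0.03],0],[[0,0,0.02],0],[[0,0,0],0],[[0,0,0],0],[[0,0,0],0]])

```text
time_s: 6.35
eef_pos: [0.6669, -0.0775, 0.1417]
eef_rot: [-0.01, 0.835, 0.55, -0.001]
wrist_force: [-0.7, -0.2, -2.2]
opening: 0.082
```

```bash
python3 - <<'E'
from h import *
c=camera("wrist"); save(c,"w5"); pickle.dump(c,open("w5.pkl","wb")); o=get_obs(); print(c["eye"],o["eef_pos"],o["eef_rot"],o["wrist_force"],o["opening"])
c=camera("side"); save(c,"d5",(200,80,440,290),3)
E
```

```text
[ 0.69657825 -0.01517029  0.28440527] [ 0.66646533 -0.07742002  0.14112605] [-0.01049018  0.83516665  0.54989412 -0.00175737] [ 0.5151759   0.02008003 -3.52274426] 0.08318830899400087
```

View pics/w5.png

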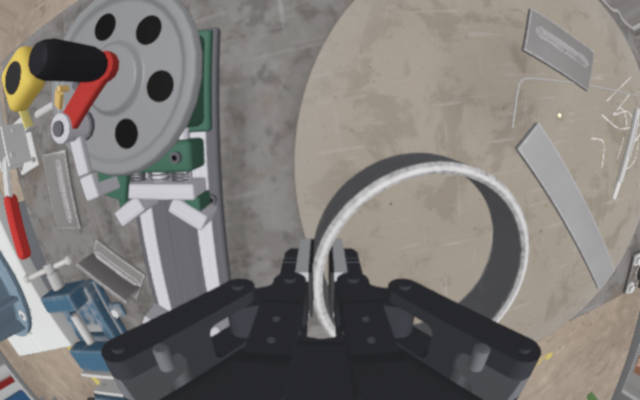

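View pics/d5.png

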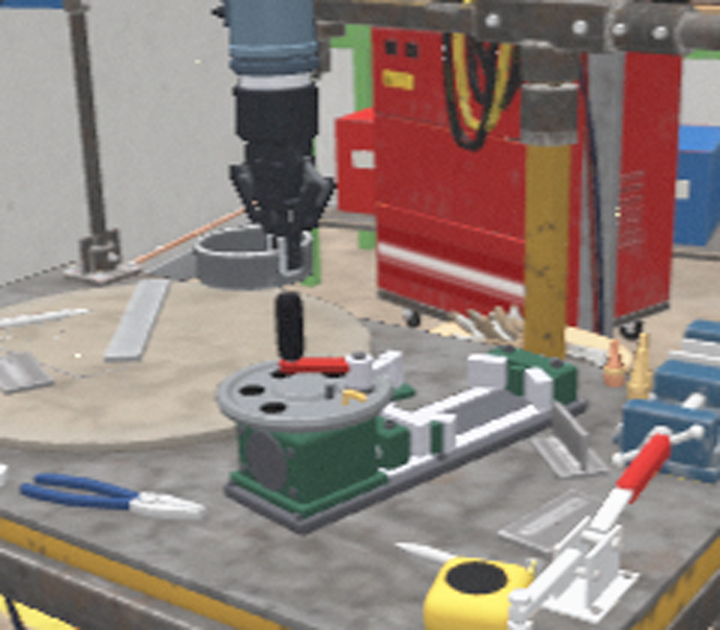

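The ring is held level, as the side view crop shows at (265,255). Now I carry it to above the nest.

>>> drive_tool(deltas=[[[-0.02,0.001,0],0],[[-0.03,0.001,0],0],[[-0.03,0.001,0],0],[[-0.03,0.001,0],0],[[-0.03,0.001,0],0],[[-0.03,0.001,0],0],[[-0.025,0.001,0],0],[[-0.01,0,0],0],[[0,0,0],0],[[0,0,0],0]])

```text
time_s: 7.45
eef_pos: [0.4485, -0.0677, 0.1295]
eef_rot: [-0.018, 0.835, 0.55, -0.007]
wrist_force: [0.7, 0.2, -1.8]
opening: 0.084
```

```bash
cat > ringfit.py <<'E'
from h import *
def circ(P):
    P=np.array(P); A=np.c_[2*P,np.ones(len(P))]; s=np.linalg.lstsq(A,(P**2).sum(1),rcond=None)[0]
    return s[:2],np.sqrt(s[2]+s[:2]@s[:2])
def heldring(c,z,c0=(422,258)):
    g=cv2.cvtColor(c["frame"],cv2.COLOR_RGB2GRAY); c0=np.array(c0);P=[]
    for a in np.arange(np.pi,2*np.pi+.3,.03):
        d=np.array([np.cos(a),np.sin(a)]); r=np.arange(80,125,.5)
        v=np.array([g[int(round((c0+d*k)[1])),int(round((c0+d*k)[0]))] for k in r])
        k=np.where(v>190)[0]
        if len(k): P.append(fonz(c,*(c0+d*r[k].mean()),z)[:2])
    P=np.array(P)
    for _ in range(5):
        m,r=circ(P); e=abs(np.hypot(*(P-m).T)-r); P=P[e<.0015]
    return m,r,len(P)
E
python3 - <<'E'
from ringfit import *
o=get_obs(); p=o["eef_pos"]; print(p,o["eef_rot"])
c=camera("wrist"); save(c,"w6"); print(heldring(c,p[2]+.025))
c5=load("w5"); print('w5',heldring(c5,.1411+.025))
E
```

```text
[ 0.44846646 -0.06769918  0.12946777] [-0.01772619  0.8352253   0.54957951 -0.00684464]
(array([ 0.49509099, -0.08789441]), np.float64(0.050624824027761195), 49)
w5 (array([ 0.71300337, -0.09985957]), np.float64(0.05207530195966312), 115)
```

View pics/w6.png

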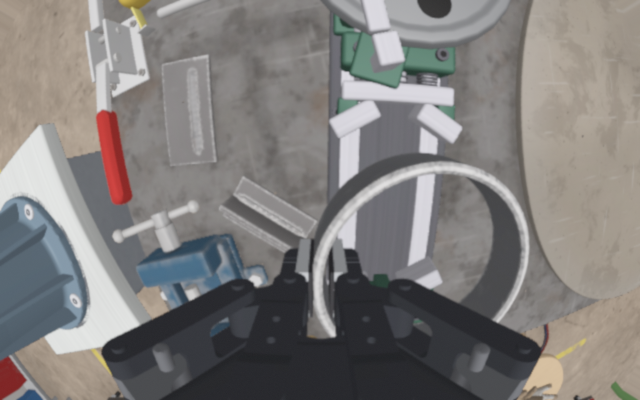

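>>> drive_tool(deltas=[[[0,0,-0.015],0],[[0,0,-0.015],0],[[0,0,-0.01],0],[[0,0,0],0],[[0,0,0],0]])

```text
time_s: 8.0
eef_pos: [0.4542, -0.0691, 0.0891]
eef_rot: [-0.016, 0.835, 0.55, -0.005]
wrist_force: [0.8, -0.2, -1.1]
opening: 0.089
```

>>> drive_tool(deltas=[[[-0.005,0.0,0],0],[[-0.001,0,-0.01],0],[[-0.001,0,-0.01],0],[[-0.001,0,-0.008],0],[[0,0,0],0],[[0,0,0],0]])

```text
time_s: 8.6
eef_pos: [0.4465, -0.0694, 0.0599]
eef_rot: [-0.015, 0.835, 0.55, -0.005]
wrist_force: [-0.3, -0.1, -2.7]
opening: 0.08
```

```bash
python3 - <<'E'
from ringfit import *
o=get_obs(); p=o["eef_pos"]; print(p,o["eef_rot"],o["wrist_force"])
c=camera("wrist"); save(c,"w7"); print(heldring(c,p[2]+.025))
E
```

```text
[ 0.44645282 -0.06943759  0.0599215 ] [-0.01495601  0.83496772  0.55007414 -0.00486451] [-0.3453187  -0.09283105 -2.70162474]
(array([ 0.49286331, -0.08999696]), np.float64(0.05100618332139793), 49)
```

View pics/w7.png

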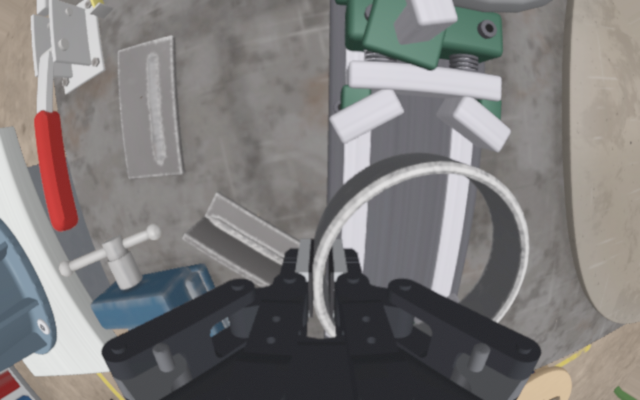

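```bash
python3 - <<'E'
from h import *
c=load("w1"); C=lambda u,v,z: fonz(c,250+u/4-.4,v/4-.4,z)
save(c,"w1b",(160,50,310,200),4)
O=np.array([.4917,-.100]);X=np.array([.913,-.408]);Y=np.array([.408,.913])
for uv in [(92,478),(50,550),(0,420)]:
  for z in (0,.04):
    d=C(*uv,z)[:2]-O; print(uv,z,d@X,d@Y)
E
```

```text
(92, 478) 0 -0.06291283664533141 -0.015406008438789537
(92, 478) 0.04 -0.05536415000781242 -0.014788312190405283
(50, 550) 0 -0.08576669762736706 -0.05315991958679583
(50, 550) 0.04 -0.07679527469469276 -0.05019190451409738
(0, 420) 0 -0.11231501997281537 0.016451195408973496
(0, 420) 0.04 -0.10169086703508665 0.01508566439383312
```

View pics/w1b.png

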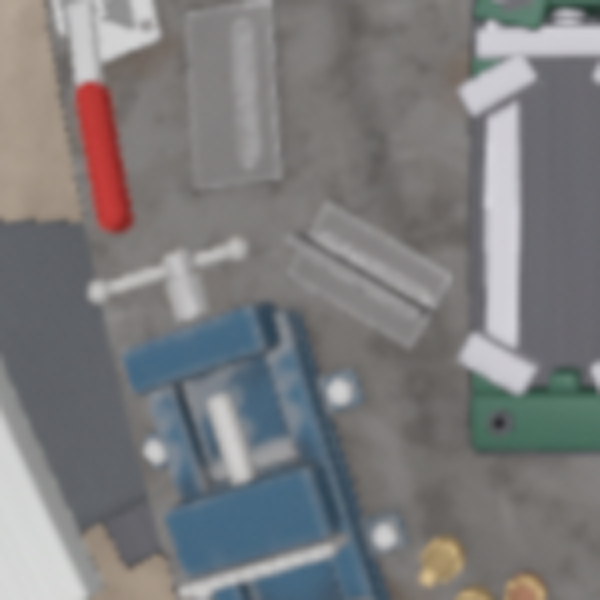

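>>> drive_tool(deltas=[[[0.001,0,-0.01],0],[[0,0,-0.01],0],[[0,0,-0.006],0],[[0,0,-0.003],0],[[0,0,0],0],[[0,0,0],0]])

```text
time_s: 9.25
eef_pos: [0.4482, -0.0697, 0.029]
eef_rot: [-0.014, 0.835, 0.55, -0.005]
wrist_force: [-2.8, 1.3, 1.7]
opening: 0.083
```

>>> drive_tool(deltas=[[[0,0,-0.002],0],[[0,0,0],0]])

```text
time_s: 9.45
eef_pos: [0.4485, -0.0697, 0.0278]
eef_rot: [-0.014, 0.835, 0.55, -0.004]
wrist_force: [-3.2, 0.5, 4.7]
opening: 0.087
```

>>> drive_tool(deltas=[[[0,0,0],0],[[0,0,0],0],[[0,0,0],0],[[0,0,0],0],[[0,0,0],0]], gripper=0.35)

```text
time_s: 9.95
eef_pos: [0.4501, -0.0704, 0.0287]
eef_rot: [-0.013, 0.835, 0.55, -0.003]
wrist_force: [-0.6, 0.1, 0.4]
opening: 0.351
```

```bash
python3 - <<'E'
from ringfit import *
o=get_obs(); p=o["eef_pos"]; print(p,o["eef_rot"],o["wrist_force"])
c=camera("wrist"); save(c,"w8"); print(heldring(c,.052)); save(camera("side"),"d8",(230,80,470,290),3)
E
```

```text
[ 0.45005922 -0.070445    0.02865987] [-0.01260904  0.83492184  0.55021364 -0.00338843] [-0.63182257  0.10207018  0.37283478]
(array([ 0.49588978, -0.09212441]), np.float64(0.05160744918224272), 35)
```

View pics/w8.png

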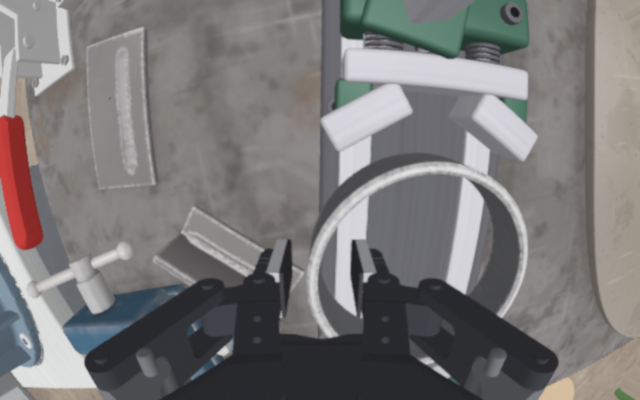

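View pics/d8.png

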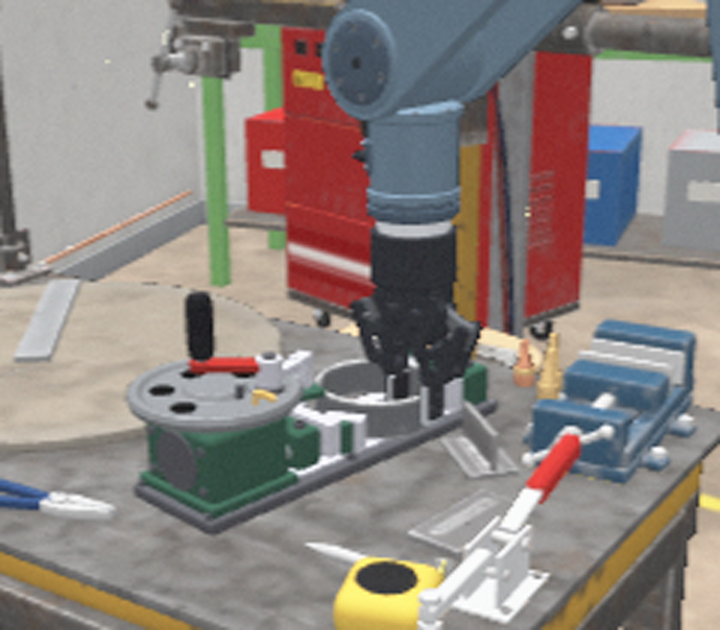

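The ring lies on the bed with its centre at about (0.496, -0.091), which is nest y of roughly +10 mm. Retreating upward.

>>> drive_tool(deltas=[[[0,0,0.01],0],[[0,0,0.02],0],[[0,0,0.04],0],[[0,0,0.05],0],[[0,0,0.05],0],[[0,0,0.05],0],[[0,0,0],0],[[0,0,0],0]])

```text
time_s: 10.85
eef_pos: [0.4462, -0.0687, 0.2586]
eef_rot: [-0.013, 0.835, 0.55, -0.003]
wrist_force: [-0.6, 0.4, -0.1]
opening: 0.351
```

>>> drive_tool(deltas=[[[0,0,0],0],[[0,0,0],0],[[0,0,0],0]], gripper=0)

```text
time_s: 11.15
eef_pos: [0.4448, -0.0681, 0.2563]
eef_rot: [-0.014, 0.835, 0.55, -0.005]
wrist_force: [0.7, 1.0, -0.4]
opening: -0.001
```

```bash
python3 - <<'E'
from ringfit import *
o=get_obs(); p=o["eef_pos"]; print(p,o["eef_rot"],o["wrist_force"])
c=camera("wrist"); save(c,"w9"); pickle.dump(c,open("w9.pkl","wb"))
E
```

```text
[ 0.44482112 -0.06814394  0.25630346] [-0.01438923  0.83492806  0.5501522  -0.00454453] [ 0.65712377  0.95735658 -0.43481633]
```

View pics/w9.png

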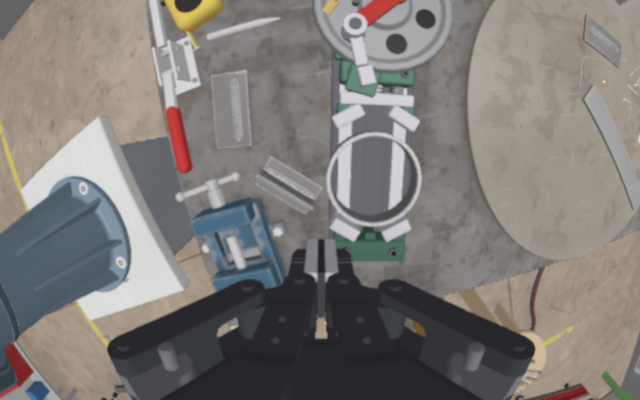

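The ring sits centred between the V jaws at (374,178). Next I move over the wheel to swing the crank. With vice yaw -24.1°, the axis is at about (0.572, 0.080), the pivot at (0.530, 0.064) and the folded grip at (0.581, 0.084).

>>> drive_tool(deltas=[[[0.01,0.02,0],0.09],[[0.015,0.025,0],0.1],[[0.015,0.025,0],0.1],[[0.015,0.025,0],0.1],[[0.015,0.025,0],0.1],[[0.015,0.025,0],0.1],[[0.015,0.025,0],0.1],[[0.01,0.015,0],0.08],[[0.005,0.005,0],0],[[0,0,0],0]])

```text
time_s: 12.2
eef_pos: [0.5583, 0.1295, 0.2437]
eef_rot: [-0.019, 0.556, 0.831, -0.018]
wrist_force: [-1.0, 0.2, 0.2]
opening: -0.002
```

```bash
cat >> h.py <<'E'
def st():
    o=get_obs(); q=o["eef_rot"]; M=R.from_quat([q[1],q[2],q[3],q[0]]).as_matrix()
    print("t",round(o["time_s"],2),"p",o["eef_pos"].round(4),"yaw",round(np.degrees(np.arctan2(M[1,0],M[0,0])),1),"z",M[:,2].round(3),"F",o["wrist_force"].round(1),"q6",o["q"][5].round(2))
    return o
E
python3 - <<'E'
from h import *
st(); c=camera("wrist"); save(c,"w10"); pickle.dump(c,open("w10.pkl","wb"))
for p in [(.572,.080,.101),(.530,.064,.128),(.5814,.0836,.177)]: print(fproj(c,p))
E
```

```text
t 12.2 p [0.5583 0.1295 0.2437] yaw 112.3 z [-0.051 -0.008 -0.999] F [-1.   0.2  0.2] q6 -0.36
(np.float64(322.24938403120353), np.float64(239.65231541391606))
(np.float64(272.59110909842605), np.float64(248.3531096182829))
(np.float64(330.65946059923226), np.float64(277.8898403676052))
```

View pics/w10.png

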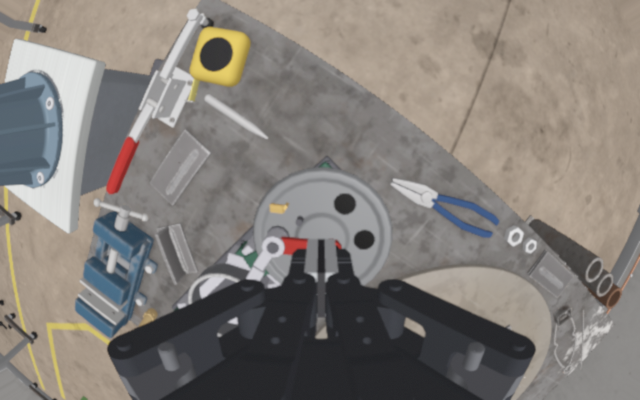

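>>> drive_tool(deltas=[[[0.003,0.001,-0.02],0],[[0,0,-0.025],0],[[0,0,-0.025],0],[[0,0,-0.015],0],[[0,0,-0.01],0],[[0,0,0],0],[[0,0,0],0]])

```text
time_s: 12.95
eef_pos: [0.5588, 0.1232, 0.1462]
eef_rot: [-0.019, 0.563, 0.826, -0.018]
wrist_force: [0.5, -0.2, 0.4]
opening: -0.002
```

```bash
python3 - <<'E'
from h import *
st(); save(camera("scene"),"s11",(200,100,440,280),3); save(camera("side"),"d11",(200,80,440,260),3)
E
```

```text
t 12.95 p [0.5588 0.1232 0.1462] yaw 111.4 z [-0.052 -0.009 -0.999] F [ 0.5 -0.2  0.4] q6 -0.36
```

View pics/s11.png

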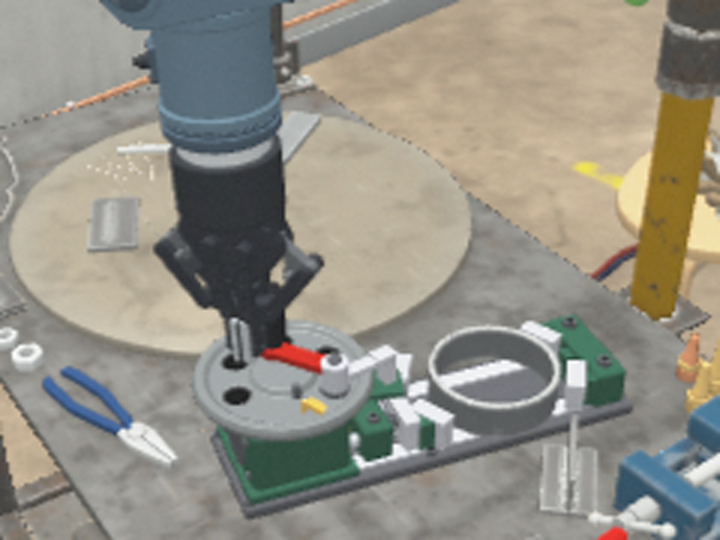

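View pics/d11.png

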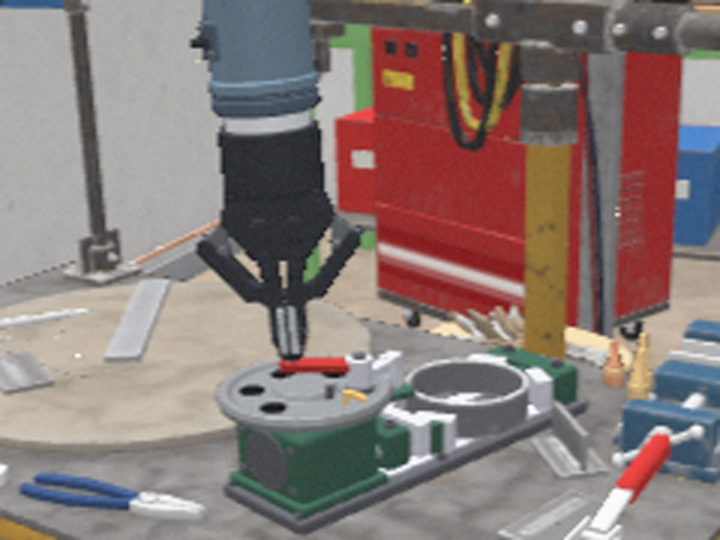

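```bash
cat > plan.py <<'E'
from h import *
import sys
A=np.array([.572,.080]); P=np.array([.530,.064]); 
def swing(al,gap=.0225):
    f=np.radians(20.9)-al
    return P+.055*np.array([np.cos(f),np.sin(f)])+gap*np.array([-np.sin(f),np.cos(f)]), 110.9-np.degrees(al)
def crank(th,gap=.0225):
    f=np.radians(200.9)+th
    return A+.100*np.array([np.cos(f),np.sin(f)])-gap*np.array([-np.sin(f),np.cos(f)]), -69.1+np.degrees(th)
def go(fn,t0,t1,n,z=.142,**k):
    o=st(); p=o["eef_pos"]; q=o["eef_rot"]; M=R.from_quat([q[1],q[2],q[3],q[0]]).as_matrix(); y=np.degrees(np.arctan2(M[1,0],M[0,0]))
    dz=(z-p[2])/n; cur=p[:2]
    for t in np.linspace(t0,t1,n+1)[1:]:
        w,yw=fn(t,**k); d=w-cur; cur=w; dy=np.radians((yw-y+180)%360-180); y=yw
        print(round(t,2),[[*d.round(3),round(dz,3)],round(dy,2)])
E
python3 - <<'E'
from plan import *
go(swing,0,0.8,8)
E
```

```text
t 13.05 p [0.5591 0.1234 0.1466] yaw 111.4 z [-0.052 -0.009 -0.999] F [ 0.1 -0.3 -0.6] q6 -0.36
0.1 [[np.float64(0.018), np.float64(-0.023), np.float64(-0.001)], np.float64(-0.11)]
0.2 [[np.float64(0.003), np.float64(-0.005), np.float64(-0.001)], np.float64(-0.1)]
0.3 [[np.float64(0.003), np.float64(-0.005), np.float64(-0.001)], np.float64(-0.1)]
0.4 [[np.float64(0.002), np.float64(-0.005), np.float64(-0.001)], np.float64(-0.1)]
0.5 [[np.float64(0.002), np.float64(-0.006), np.float64(-0.001)], np.float64(-0.1)]
0.6 [[np.float64(0.001), np.float64(-0.006), np.float64(-0.001)], np.float64(-0.1)]
0.7 [[np.float64(0.001), np.float64(-0.006), np.float64(-0.001)], np.float64(-0.1)]
0.8 [[np.float64(0.0), np.float64(-0.006), np.float64(-0.001)], np.float64(-0.1)]
```

Lateral alignment comes first, then gentle contact and the swing.

>>> drive_tool(deltas=[[[0.009,-0.003,-0.002],0],[[0.005,-0.008,-0.001],-0.05],[[0.003,-0.007,-0.001],-0.05],[[0.003,-0.005,0],-0.1],[[0.003,-0.005,0],-0.1],[[0.003,-0.005,0],-0.1]])

```text
time_s: 13.65
eef_pos: [0.5911, 0.0903, 0.1467]
eef_rot: [-0.019, 0.72, 0.693, -0.011]
wrist_force: [-0.3, 1.6, -1.9]
opening: -0.0
```

```bash
python3 - <<'E'
from plan import *
o=st();d=o["eef_pos"][:2]-P; print(np.hypot(*d)*1e3, 'alpha', np.radians(20.9)+np.arctan2(.0225,.055)-np.arctan2(d[1],d[0]))
go(swing,0.4,1.2,8)
E
```

```text
t 13.65 p [0.5911 0.0903 0.1467] yaw 87.8 z [-0.042  0.012 -0.999] F [-0.3  1.6 -1.9] q6 -0.02
66.55186056910925 alpha 0.3467988786517957
t 13.65 p [0.5911 0.0903 0.1467] yaw 87.8 z [-0.042  0.012 -0.999] F [-0.3  1.6 -1.9] q6 -0.02
0.5 [[np.float64(-0.004), np.float64(-0.011), np.float64(-0.001)], np.float64(-0.1)]
0.6 [[np.float64(0.001), np.float64(-0.006), np.float64(-0.001)], np.float64(-0.1)]
0.7 [[np.float64(0.001), np.float64(-0.006), np.float64(-0.001)], np.float64(-0.1)]
0.8 [[np.float64(0.0), np.float64(-0.006), np.float64(-0.001)], np.float64(-0.1)]
0.9 [[np.float64(-0.001), np.float64(-0.006), np.float64(-0.001)], np.float64(-0.1)]
1.0 [[np.float64(-0.001), np.float64(-0.006), np.float64(-0.001)], np.float64(-0.1)]
1.1 [[np.float64(-0.002), np.float64(-0.006), np.float64(-0.001)], np.float64(-0.1)]
1.2 [[np.float64(-0.002), np.float64(-0.005), np.float64(-0.001)], np.float64(-0.1)]
```

>>> drive_tool(deltas=[[[-0.005,-0.007,-0.001],-0.1],[[-0.001,-0.007,-0.001],-0.1],[[0,-0.006,-0.001],-0.1],[[0,-0.006,0],-0.1],[[-0.001,-0.006,0],-0.1],[[-0.001,-0.006,0],-0.1],[[-0.002,-0.006,0],-0.1]])

```text
time_s: 14.35
eef_pos: [0.5903, 0.046, 0.1489]
eef_rot: [-0.018, 0.92, 0.391, 0.003]
wrist_force: [0.9, 1.0, -1.9]
opening: 0.003
```

```bash
python3 - <<'E'
from plan import *
o=st();d=o["eef_pos"][:2]-P; print(np.hypot(*d)*1e3, 'alpha', np.radians(20.9)+np.arctan2(.0225,.055)-np.arctan2(d[1],d[0]))
save(camera("scene"),"s12",(200,100,440,280),3)
go(swing,1.1,1.9,8)
E
```

```text
t 14.35 p [0.5903 0.046  0.1489] yaw 46.0 z [-0.009  0.036 -0.999] F [ 0.9  1.  -1.9] q6 0.61
62.954045432506696 alpha 1.0437626989365878
t 14.4 p [0.5902 0.0451 0.149 ] yaw 45.7 z [-0.008  0.035 -0.999] F [ 0.5  0.8 -0.2] q6 0.62
1.2 [[np.float64(-0.007), np.float64(-0.007), np.float64(-0.001)], np.float64(-0.06)]
1.3 [[np.float64(-0.003), np.float64(-0.005), np.float64(-0.001)], np.float64(-0.1)]
1.4 [[np.float64(-0.003), np.float64(-0.005), np.float64(-0.001)], np.float64(-0.1)]
1.5 [[np.float64(-0.004), np.float64(-0.005), np.float64(-0.001)], np.float64(-0.1)]
1.6 [[np.float64(-0.004), np.float64(-0.004), np.float64(-0.001)], np.float64(-0.1)]
1.7 [[np.float64(-0.005), np.float64(-0.004), np.float64(-0.001)], np.float64(-0.1)]
1.8 [[np.float64(-0.005), np.float64(-0.003), np.float64(-0.001)], np.float64(-0.1)]
1.9 [[np.float64(-0.005), np.float64(-0.003), np.float64(-0.001)], np.float64(-0.1)]
```

View pics/s12.png

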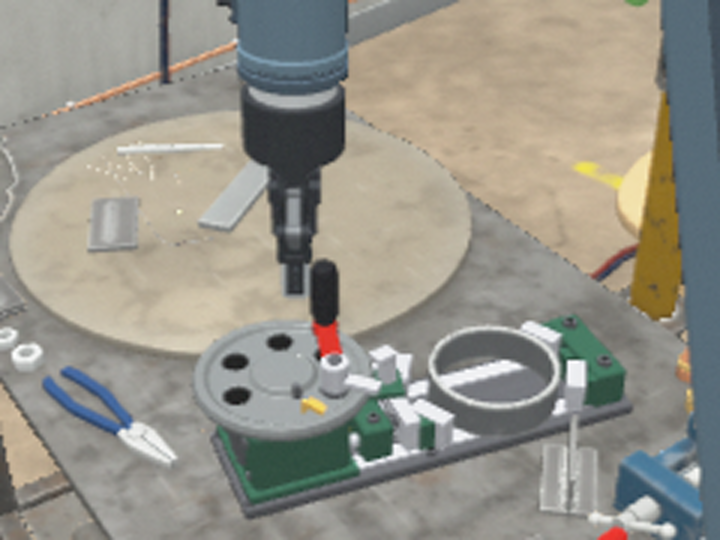

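The crank arm is following: it now points away from the camera, with the grip at crop (323,290).

>>> drive_tool(deltas=[[[-0.006,-0.005,-0.002],-0.1],[[-0.004,-0.005,-0.001],-0.1],[[-0.004,-0.005,-0.001],-0.1],[[-0.004,-0.005,-0.001],-0.1],[[-0.004,-0.004,-0.001],-0.1],[[-0.005,-0.004,-0.001],-0.1],[[-0.005,-0.003,0],-0.1],[[-0.006,-0.003,0],-0.1]])

```text
time_s: 15.2
eef_pos: [0.5636, 0.0087, 0.1499]
eef_rot: [-0.01, 1.0, -0.009, 0.02]
wrist_force: [1.3, 0.4, -0.5]
opening: -0.001
```

```bash
python3 - <<'E'
from plan import *
o=st();d=o["eef_pos"][:2]-P; a=np.radians(20.9)+np.arctan2(.0225,.055)-np.arctan2(d[1],d[0]); print(np.hypot(*d)*1e3, 'alpha',a )
go(swing,a,a+.9,9)
E
```

```text
t 15.2 p [0.5636 0.0087 0.1499] yaw -1.0 z [ 0.041  0.02  -0.999] F [ 1.3  0.4 -0.5] q6 1.36
64.70710528342966 alpha 1.7776610089465477
t 15.2 p [0.5636 0.0087 0.1499] yaw -1.0 z [ 0.041  0.02  -0.999] F [ 1.3  0.4 -0.5] q6 1.36
1.88 [[np.float64(-0.008), np.float64(0.002), np.float64(-0.001)], np.float64(0.08)]
1.98 [[np.float64(-0.005), np.float64(-0.002), np.float64(-0.001)], np.float64(-0.1)]
2.08 [[np.float64(-0.006), np.float64(-0.002), np.float64(-0.001)], np.float64(-0.1)]
2.18 [[np.float64(-0.006), np.float64(-0.001), np.float64(-0.001)], np.float64(-0.1)]
2.28 [[np.float64(-0.006), np.float64(-0.001), np.float64(-0.001)], np.float64(-0.1)]
2.38 [[np.float64(-0.006), np.float64(0.0), np.float64(-0.001)], np.float64(-0.1)]
2.48 [[np.float64(-0.006), np.float64(0.001), np.float64(-0.001)], np.float64(-0.1)]
2.58 [[np.float64(-0.006), np.float64(0.001), np.float64(-0.001)], np.float64(-0.1)]
2.68 [[np.float64(-0.006), np.float64(0.002), np.float64(-0.001)], np.float64(-0.1)]
```

>>> drive_tool(deltas=[[[-0.006,0.001,-0.003],0],[[-0.006,0,-0.003],-0.08],[[-0.006,-0.001,-0.002],-0.1],[[-0.006,-0.001,-0.002],-0.1],[[-0.006,-0.001,-0.001],-0.1],[[-0.006,0,-0.001],-0.1],[[-0.006,0.001,-0.001],-0.1],[[-0.006,0.002,-0.001],-0.1]])

```text
time_s: 16.0
eef_pos: [0.5253, 0.0059, 0.144]
eef_rot: [0.002, 0.94, -0.339, 0.035]
wrist_force: [3.4, -2.8, 0.4]
opening: 0.001
```

```bash
python3 - <<'E'
from plan import *
o=st();d=o["eef_pos"][:2]-P; a=np.radians(20.9)+np.arctan2(.0225,.055)-np.arctan2(d[1],d[0]); print(np.hypot(*d)*1e3, 'alpha',a )
save(camera("scene"),"s13",(200,100,440,280),3)
go(swing,a,a+.9,9)
E
```

```text
t 16.0 p [0.5253 0.0059 0.144 ] yaw -39.7 z [ 0.064 -0.026 -0.998] F [ 3.4 -2.8  0.4] q6 2.06
58.28254731252101 alpha 2.4050566541398153
t 16.05 p [0.5245 0.0065 0.1438] yaw -40.0 z [ 0.063 -0.026 -0.998] F [ 2.2 -0.4  2. ] q6 2.07
2.51 [[np.float64(-0.005), np.float64(-0.001), np.float64(-0.0)], np.float64(0.13)]
2.61 [[np.float64(-0.006), np.float64(0.001), np.float64(-0.0)], np.float64(-0.1)]
2.71 [[np.float64(-0.006), np.float64(0.002), np.float64(-0.0)], np.float64(-0.1)]
2.81 [[np.float64(-0.005), np.float64(0.002), np.float64(-0.0)], np.float64(-0.1)]
2.91 [[np.float64(-0.005), np.float64(0.003), np.float64(-0.0)], np.float64(-0.1)]
3.01 [[np.float64(-0.005), np.float64(0.004), np.float64(-0.0)], np.float64(-0.1)]
3.11 [[np.float64(-0.004), np.float64(0.004), np.float64(-0.0)], np.float64(-0.1)]
3.21 [[np.float64(-0.004), np.float64(0.004), np.float64(-0.0)], np.float64(-0.1)]
3.31 [[np.float64(-0.004), np.float64(0.005), np.float64(-0.0)], np.float64(-0.1)]
```

View pics/s13.png

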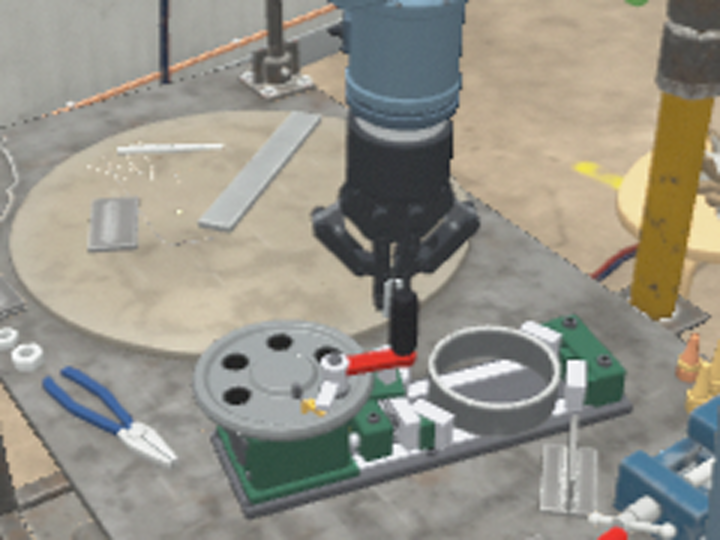

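The heel is nearing the brass latch and the arm now points along +crop-x. I continue over the latch.

>>> drive_tool(deltas=[[[-0.006,0,0],-0.02],[[-0.006,0.001,0],-0.05],[[-0.006,0.002,0],-0.08],[[-0.006,0.003,0],-0.08],[[-0.006,0.004,0],-0.08],[[-0.006,0.004,0],-0.08],[[-0.005,0.005,0],-0.05],[[-0.005,0.006,0],-0.05]])

```text
time_s: 16.85
eef_pos: [0.4834, 0.0241, 0.1457]
eef_rot: [0.015, 0.834, -0.55, 0.042]
wrist_force: [18.1, -37.2, -16.8]
opening: 0.004
```

```bash
python3 - <<'E'
from plan import *
o=st();d=o["eef_pos"][:2]-P; a=np.radians(20.9)+np.arctan2(.0225,.055)-np.arctan2(d[1],d[0]); print(np.hypot(*d)*1e3, 'alpha',a )
save(camera("scene"),"s14",(200,100,440,280),3)
E
```

```text
t 16.85 p [0.4834 0.0241 0.1457] yaw -66.8 z [ 0.053 -0.07  -0.996] F [ 18.1 -37.2 -16.8] q6 2.61
61.3422612075404 alpha 3.187128288445014
```

View pics/s14.png

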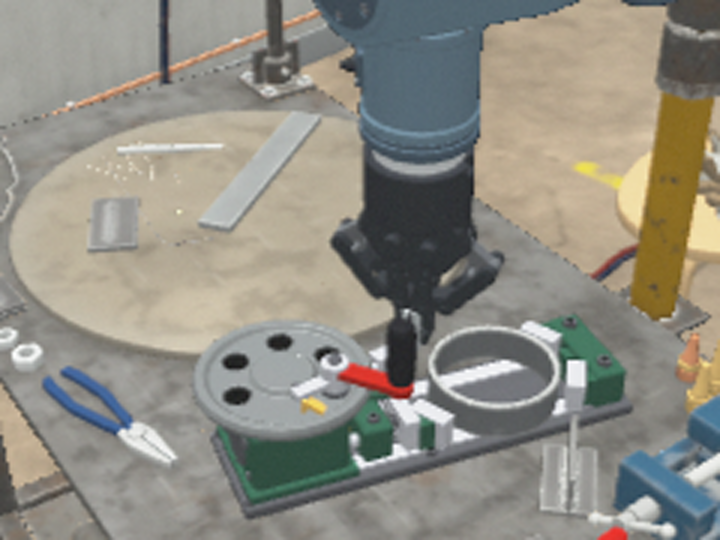

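It is against the stop (force 41 N, alpha about 3.19), with the heel past the latch. I back off and then check.

>>> drive_tool(deltas=[[[0.003,-0.006,0],0],[[0.004,-0.01,0],0],[[0.003,-0.01,0],0],[[0,0,0],0]])

```text
time_s: 17.3
eef_pos: [0.4935, -0.0054, 0.1454]
eef_rot: [0.017, 0.837, -0.545, 0.042]
wrist_force: [-1.0, -0.2, 0.4]
opening: -0.002
```

```bash
python3 - <<'E'
from plan import *
o=st();save(camera("scene"),"s15",(240,180,360,260),6); save(camera("side"),"d15",(250,170,390,260),5)
E
```

```text
t 17.3 p [ 0.4935 -0.0054  0.1454] yaw -66.2 z [ 0.052 -0.074 -0.996] F [-1.  -0.2  0.4] q6 2.54
```

View pics/s15.png

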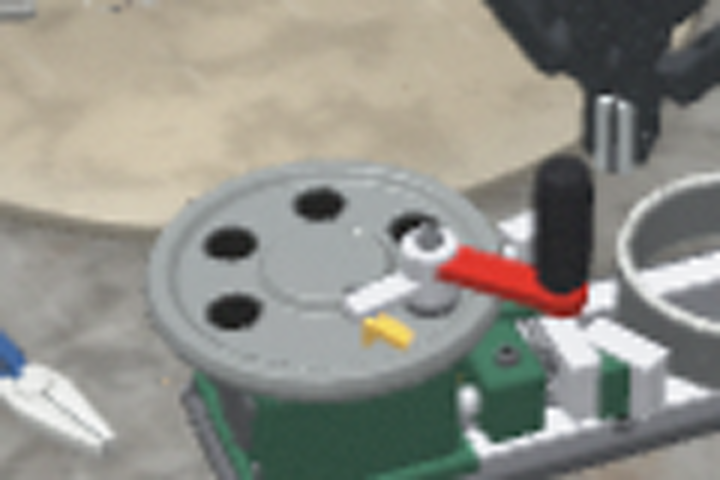

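View pics/d15.png

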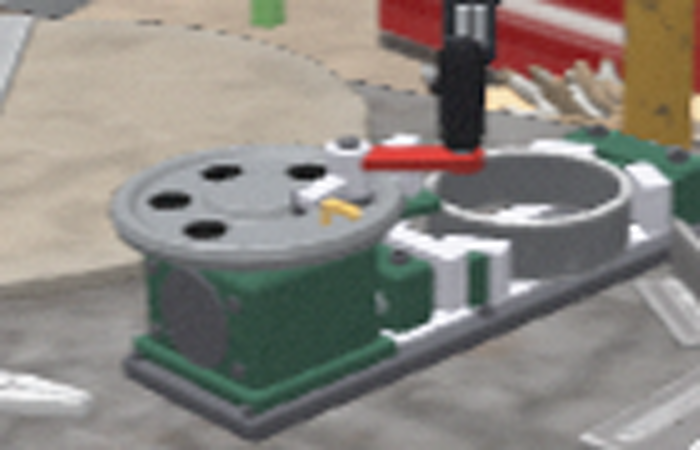

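```bash
python3 - <<'E'
from plan import *
c=camera("scene"); G=A+.1*np.array([np.cos(np.radians(200.9)),np.sin(np.radians(200.9))]); print(G)
for nm,p in dict(grip177=[*G,.177],grip122=[*G,.122],piv=[*P,.128],ax=[*A,.101]).items():
    u,v=proj(c,p); print(nm,(u-240)*6,(v-180)*6)
for al in (2.9,3.05,3.16):
    f=np.radians(20.9)-al; u,v=proj(c,[*(P+.055*np.array([np.cos(f),np.sin(f)])),.177]); print(al,(u-240)*6,(v-180)*6)
E
```

```text
[0.47857955 0.0443262 ]
grip177 558.9232101154711 167.0887547658869
grip122 556.0216881778971 284.0395662354214
piv 423.03952044776145 235.81176581171485
ax 320.4298280095121 261.57964097779154
2.9 568.0054381580386 146.58741509237478
3.05 563.2740492534421 159.4514851917254
3.16 557.6873212948569 168.61823477999752
```

The heel is past the latch, as seen at crop (385,295), with the brass at (385,330) standing up. Now I hop over the grip to its other side.

>>> drive_tool(deltas=[[[0,-0.002,0.03],0],[[0,0,0.03],0],[[0,0,0.01],0],[[-0.01,0.03,0],0],[[-0.01,0.03,0],0],[[-0.008,0.022,0],0],[[0,0,0],0]])

```text
time_s: 18.15
eef_pos: [0.4614, 0.0805, 0.2149]
eef_rot: [0.016, 0.838, -0.544, 0.039]
wrist_force: [0.5, 0.4, -0.7]
opening: -0.004
```

```bash
python3 - <<'E'
from plan import *
o=st();print(np.array([.464,.082])-o["eef_pos"][:2])
E
```

```text
t 18.15 p [0.4614 0.0805 0.2149] yaw -66.0 z [ 0.048 -0.07  -0.996] F [ 0.5  0.4 -0.7] q6 2.71
[0.00264595 0.001486  ]
```

>>> drive_tool(deltas=[[[0,0.001,-0.02],0],[[0,0.001,-0.02],0],[[0,0,-0.02],0],[[0,0,-0.01],0],[[0,0,0],0]])

```text
time_s: 18.65
eef_pos: [0.4611, 0.0824, 0.1413]
eef_rot: [0.017, 0.839, -0.542, 0.04]
wrist_force: [0.0, 0.3, 0.6]
opening: -0.0
```

```bash
python3 - <<'E'
from plan import *
o=st()
save(camera("scene"),"s16",(200,100,440,280),3)
go(crank,0,0.8,10)
E
```

```text
t 18.65 p [0.4611 0.0824 0.1413] yaw -65.8 z [ 0.049 -0.071 -0.996] F [0.  0.3 0.6] q6 2.72
t 18.7 p [0.4615 0.0823 0.142 ] yaw -65.8 z [ 0.05  -0.071 -0.996] F [ 0.6 -0.2  0.4] q6 2.72
0.08 [[np.float64(0.011), np.float64(-0.025), np.float64(0.0)], np.float64(0.02)]
0.16 [[np.float64(0.002), np.float64(-0.008), np.float64(0.0)], np.float64(0.08)]
0.24 [[np.float64(0.003), np.float64(-0.008), np.float64(0.0)], np.float64(0.08)]
0.32 [[np.float64(0.003), np.float64(-0.007), np.float64(0.0)], np.float64(0.08)]
0.4 [[np.float64(0.004), np.float64(-0.007), np.float64(0.0)], np.float64(0.08)]
0.48 [[np.float64(0.005), np.float64(-0.007), np.float64(0.0)], np.float64(0.08)]
0.56 [[np.float64(0.005), np.float64(-0.006), np.float64(0.0)], np.float64(0.08)]
0.64 [[np.float64(0.006), np.float64(-0.006), np.float64(0.0)], np.float64(0.08)]
0.72 [[np.float64(0.006), np.float64(-0.006), np.float64(0.0)], np.float64(0.08)]
0.8 [[np.float64(0.006), np.float64(-0.005), np.float64(0.0)], np.float64(0.08)]
```

View pics/s16.png

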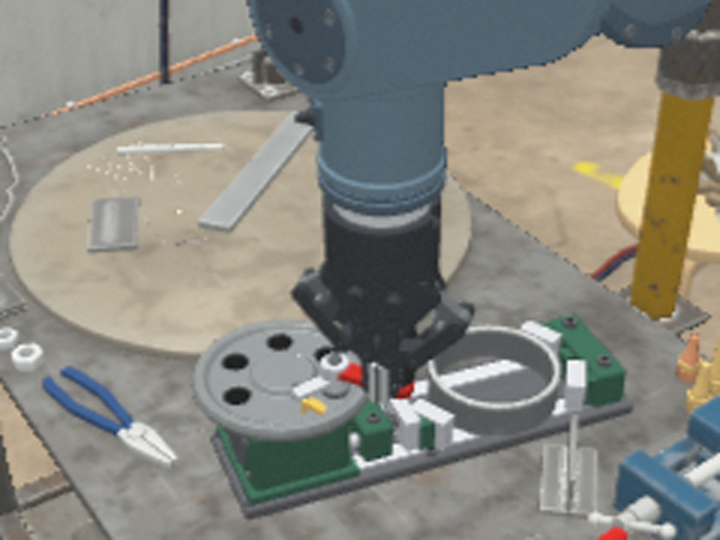

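>>> drive_tool(deltas=[[[0.004,-0.007,0],0],[[0.003,-0.007,0],0],[[0.003,-0.008,0],0.05],[[0.003,-0.008,0],0.08],[[0.003,-0.008,0],0.08],[[0.003,-0.007,0],0.08]])

```text
time_s: 19.3
eef_pos: [0.4819, 0.0353, 0.1444]
eef_rot: [0.008, 0.911, -0.411, 0.041]
wrist_force: [-0.8, 2.3, -2.2]
opening: 0.003
```

```bash
cat >> plan.py <<'E'
def cr(n=10,dt=.08,**k):
    o=get_obs();d=o["eef_pos"][:2]-A; f=np.arctan2(d[1],d[0]); th=(f+np.arctan2(.0225,.1)-np.radians(200.9)+.5)%(2*np.pi)-.5
    print("R",np.hypot(*d)*1e3,"theta",th); go(crank,th,th+n*dt,n,**k)
E
python3 - <<'E'
from plan import *
cr()
save(camera("scene"),"s17",(200,100,440,280),3)
E
```

```text
R 100.61555760226653 theta 0.31721370105775293
t 19.3 p [0.4819 0.0353 0.1444] yaw -48.6 z [ 0.068 -0.049 -0.996] F [-0.8  2.3 -2.2] q6 2.29
0.4 [[np.float64(0.002), np.float64(-0.008), np.float64(-0.0)], np.float64(0.04)]
0.48 [[np.float64(0.004), np.float64(-0.007), np.float64(-0.0)], np.float64(0.08)]
0.56 [[np.float64(0.005), np.float64(-0.006), np.float64(-0.0)], np.float64(0.08)]
0.64 [[np.float64(0.006), np.float64(-0.006), np.float64(-0.0)], np.float64(0.08)]
0.72 [[np.float64(0.006), np.float64(-0.006), np.float64(-0.0)], np.float64(0.08)]
0.8 [[np.float64(0.006), np.float64(-0.005), np.float64(-0.0)], np.float64(0.08)]
0.88 [[np.float64(0.007), np.float64(-0.005), np.float64(-0.0)], np.float64(0.08)]
0.96 [[np.float64(0.007), np.float64(-0.004), np.float64(-0.0)], np.float64(0.08)]
1.04 [[np.float64(0.007), np.float64(-0.003), np.float64(-0.0)], np.float64(0.08)]
1.12 [[np.float64(0.008), np.float64(-0.003), np.float64(-0.0)], np.float64(0.08)]
```

View pics/s17.png

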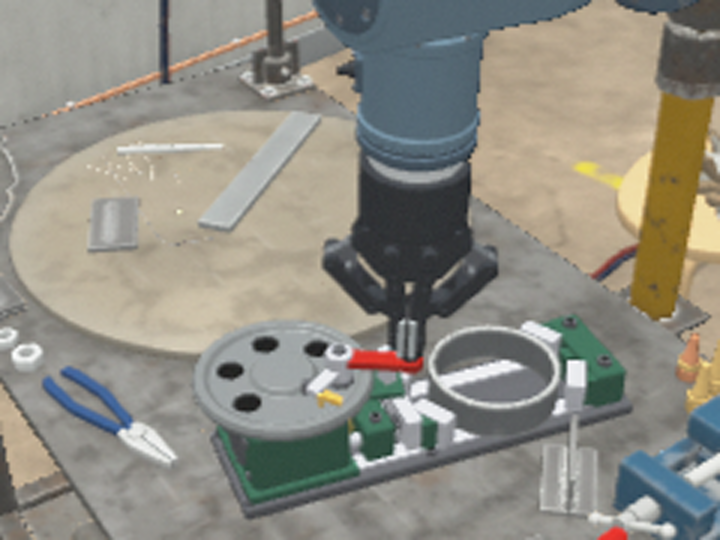

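The wheel turns with the crank and the latch holds: the holes have rotated and the heel is still against the brass.

>>> drive_tool(deltas=[[[0.003,-0.008,0],0.06],[[0.004,-0.007,0],0.08],[[0.005,-0.006,0],0.08],[[0.006,-0.006,0],0.08],[[0.006,-0.006,0],0.08],[[0.006,-0.005,0],0.08],[[0.007,-0.005,0],0.08],[[0.007,-0.004,0],0.08],[[0.007,-0.003,0],0.08],[[0.008,-0.003,0],0.08]])

```text
time_s: 20.35
eef_pos: [0.5373, -0.022, 0.1449]
eef_rot: [-0.008, 0.999, -0.026, 0.034]
wrist_force: [-3.1, -0.1, -0.3]
opening: -0.001
```

```bash
python3 - <<'E'
from plan import *
cr()
E
```

```text
R 107.73805598428946 theta 1.0998341815641224
t 20.35 p [ 0.5373 -0.022   0.1449] yaw -3.0 z [ 0.068  0.014 -0.998] F [-3.1 -0.1 -0.3] q6 1.33
1.18 [[np.float64(0.01), np.float64(0.003), np.float64(-0.0)], np.float64(0.03)]
1.26 [[np.float64(0.008), np.float64(-0.002), np.float64(-0.0)], np.float64(0.08)]
1.34 [[np.float64(0.008), np.float64(-0.001), np.float64(-0.0)], np.float64(0.08)]
1.42 [[np.float64(0.008), np.float64(-0.0), np.float64(-0.0)], np.float64(0.08)]
1.5 [[np.float64(0.008), np.float64(0.0), np.float64(-0.0)], np.float64(0.08)]
1.58 [[np.float64(0.008), np.float64(0.001), np.float64(-0.0)], np.float64(0.08)]
1.66 [[np.float64(0.008), np.float64(0.002), np.float64(-0.0)], np.float64(0.08)]
1.74 [[np.float64(0.008), np.float64(0.002), np.float64(-0.0)], np.float64(0.08)]
1.82 [[np.float64(0.008), np.float64(0.003), np.float64(-0.0)], np.float64(0.08)]
1.9 [[np.float64(0.007), np.float64(0.003), np.float64(-0.0)], np.float64(0.08)]
```

>>> drive_tool(deltas=[[[0.008,0.002,0],0.03],[[0.008,0.001,0],0.08],[[0.008,0,0],0.08],[[0.008,0.001,0],0.08],[[0.008,0.001,0],0.08],[[0.008,0.002,0],0.08],[[0.008,0.002,0],0.08],[[0.008,0.003,0],0.08],[[0.008,0.003,0],0.08],[[0.007,0.004,0],0.08]])

```text
time_s: 21.35
eef_pos: [0.6176, -0.0075, 0.1451]
eef_rot: [-0.016, 0.938, 0.345, 0.023]
wrist_force: [-3.0, -2.2, -0.8]
opening: 0.002
```

```bash
python3 - <<'E'
from plan import *
cr()
E
```

```text
R 98.67169092966903 theta 1.9077642944331128
t 21.35 p [ 0.6176 -0.0075  0.1451] yaw 40.4 z [ 0.032  0.046 -0.998] F [-3.  -2.2 -0.8] q6 0.61
1.99 [[np.float64(0.009), np.float64(0.001), np.float64(-0.0)], np.float64(0.08)]
2.07 [[np.float64(0.007), np.float64(0.005), np.float64(-0.0)], np.float64(0.08)]
2.15 [[np.float64(0.006), np.float64(0.005), np.float64(-0.0)], np.float64(0.08)]
2.23 [[np.float64(0.006), np.float64(0.006), np.float64(-0.0)], np.float64(0.08)]
2.31 [[np.float64(0.005), np.float64(0.006), np.float64(-0.0)], np.float64(0.08)]
2.39 [[np.float64(0.005), np.float64(0.007), np.float64(-0.0)], np.float64(0.08)]
2.47 [[np.float64(0.004), np.float64(0.007), np.float64(-0.0)], np.float64(0.08)]
2.55 [[np.float64(0.004), np.float64(0.007), np.float64(-0.0)], np.float64(0.08)]
2.63 [[np.float64(0.003), np.float64(0.008), np.float64(-0.0)], np.float64(0.08)]
2.71 [[np.float64(0.003), np.float64(0.008), np.float64(-0.0)], np.float64(0.08)]
```

>>> drive_tool(deltas=[[[0.009,0.001,0],0.08],[[0.007,0.005,0],0.08],[[0.006,0.005,0],0.08],[[0.006,0.006,0],0.08],[[0.005,0.006,0],0.08],[[0.005,0.007,0],0.08],[[0.004,0.007,0],0.08],[[0.003,0.007,0],0.08],[[0.002,0.008,0],0.08],[[0.002,0.008,0],0.08]])

```text
time_s: 22.35
eef_pos: [0.6723, 0.0456, 0.1455]
eef_rot: [-0.017, 0.727, 0.687, 0.011]
wrist_force: [-0.5, -2.9, -2.2]
opening: -0.002
```

```bash
python3 - <<'E'
from plan import *
cr()
E
```

```text
R 105.99783161644855 theta 2.6675021667593666
t 22.35 p [0.6723 0.0456 0.1455] yaw 86.8 z [-0.006  0.04  -0.999] F [-0.5 -2.9 -2.2] q6 -0.08
2.75 [[np.float64(-0.001), np.float64(0.009), np.float64(-0.0)], np.float64(0.03)]
2.83 [[np.float64(0.002), np.float64(0.008), np.float64(-0.0)], np.float64(0.08)]
2.91 [[np.float64(0.001), np.float64(0.008), np.float64(-0.0)], np.float64(0.08)]
2.99 [[np.float64(0.0), np.float64(0.008), np.float64(-0.0)], np.float64(0.08)]
3.07 [[np.float64(-0.0), np.float64(0.008), np.float64(-0.0)], np.float64(0.08)]
3.15 [[np.float64(-0.001), np.float64(0.008), np.float64(-0.0)], np.float64(0.08)]
3.23 [[np.float64(-0.002), np.float64(0.008), np.float64(-0.0)], np.float64(0.08)]
3.31 [[np.float64(-0.002), np.float64(0.008), np.float64(-0.0)], np.float64(0.08)]
3.39 [[np.float64(-0.003), np.float64(0.008), np.float64(-0.0)], np.float64(0.08)]
3.47 [[np.float64(-0.003), np.float64(0.007), np.float64(-0.0)], np.float64(0.08)]
```

>>> drive_tool(deltas=[[[-0.001,0.008,0],0.03],[[0,0.008,0],0.08],[[0,0.008,0],0.08],[[0,0.008,0],0.08],[[-0.001,0.008,0],0.08],[[-0.001,0.008,0],0.08],[[-0.002,0.008,0],0.08],[[-0.003,0.008,0],0.08],[[-0.004,0.007,0],0.08],[[-0.004,0.007,0],0.08]])

```text
time_s: 23.35
eef_pos: [0.6633, 0.1214, 0.1476]
eef_rot: [-0.01, 0.423, 0.906, 0.006]
wrist_force: [2.5, -2.7, -1.8]
opening: -0.002
```

```bash
python3 - <<'E'
from plan import *
cr()
save(camera("scene"),"s18",(200,100,440,280),3)
E
```

```text
R 100.22839937340406 theta 3.423850390996657
t 23.35 p [0.6633 0.1214 0.1476] yaw 129.9 z [-0.013  0.019 -1.   ] F [ 2.5 -2.7 -1.8] q6 -0.71
3.5 [[np.float64(-0.002), np.float64(0.008), np.float64(-0.001)], np.float64(0.03)]
3.58 [[np.float64(-0.004), np.float64(0.007), np.float64(-0.001)], np.float64(0.08)]
3.66 [[np.float64(-0.005), np.float64(0.007), np.float64(-0.001)], np.float64(0.08)]
3.74 [[np.float64(-0.005), np.float64(0.006), np.float64(-0.001)], np.float64(0.08)]
3.82 [[np.float64(-0.006), np.float64(0.006), np.float64(-0.001)], np.float64(0.08)]
3.9 [[np.float64(-0.006), np.float64(0.005), np.float64(-0.001)], np.float64(0.08)]
3.98 [[np.float64(-0.007), np.float64(0.005), np.float64(-0.001)], np.float64(0.08)]
4.06 [[np.float64(-0.007), np.float64(0.004), np.float64(-0.001)], np.float64(0.08)]
4.14 [[np.float64(-0.007), np.float64(0.004), np.float64(-0.001)], np.float64(0.08)]
4.22 [[np.float64(-0.008), np.float64(0.003), np.float64(-0.001)], np.float64(0.08)]
```

View pics/s18.png

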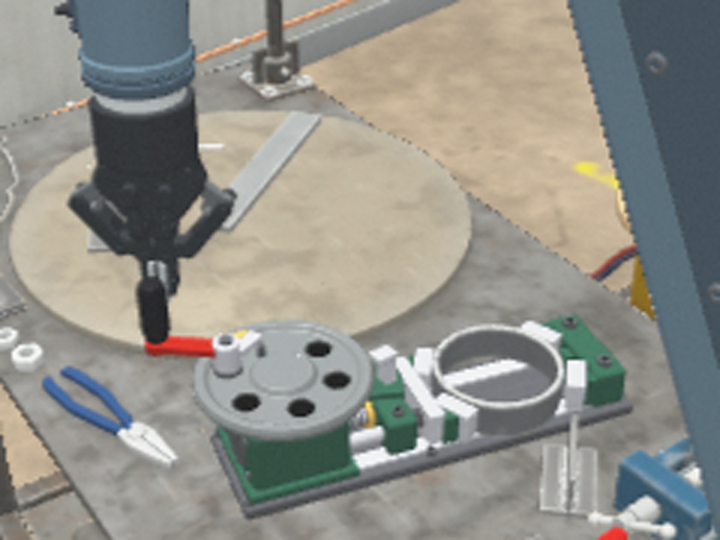

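The grip is at crop (152,310), the carriage has advanced, and the jaw is close to the ring. I continue.

>>> drive_tool(deltas=[[[-0.003,0.008,-0.001],0.03],[[-0.004,0.007,-0.001],0.08],[[-0.005,0.007,-0.001],0.08],[[-0.005,0.006,-0.001],0.08],[[-0.006,0.006,0],0.08],[[-0.006,0.005,0],0.08],[[-0.007,0.005,0],0.08],[[-0.007,0.004,0],0.08],[[-0.008,0.003,0],0.08]])

```text
time_s: 24.3
eef_pos: [0.6185, 0.177, 0.1495]
eef_rot: [-0.002, 0.096, 0.995, 0.007]
wrist_force: [3.1, 0.0, -2.4]
opening: -0.001
```

```bash
python3 - <<'E'
from plan import *
cr()
E
```

```text
R 107.52598115779088 theta 4.1217823438283965
t 24.3 p [0.6185 0.177  0.1495] yaw 169.0 z [-0.002  0.014 -1.   ] F [ 3.1  0.  -2.4] q6 -1.3
4.2 [[np.float64(-0.01), np.float64(-0.001), np.float64(-0.001)], np.float64(0.05)]
4.28 [[np.float64(-0.008), np.float64(0.003), np.float64(-0.001)], np.float64(0.08)]
4.36 [[np.float64(-0.008), np.float64(0.002), np.float64(-0.001)], np.float64(0.08)]
4.44 [[np.float64(-0.008), np.float64(0.001), np.float64(-0.001)], np.float64(0.08)]
4.52 [[np.float64(-0.008), np.float64(0.001), np.float64(-0.001)], np.float64(0.08)]
4.6 [[np.float64(-0.008), np.float64(0.0), np.float64(-0.001)], np.float64(0.08)]
4.68 [[np.float64(-0.008), np.float64(-0.001), np.float64(-0.001)], np.float64(0.08)]
4.76 [[np.float64(-0.008), np.float64(-0.001), np.float64(-0.001)], np.float64(0.08)]
4.84 [[np.float64(-0.008), np.float64(-0.002), np.float64(-0.001)], np.float64(0.08)]
4.92 [[np.float64(-0.008), np.float64(-0.003), np.float64(-0.001)], np.float64(0.08)]
```

>>> drive_tool(deltas=[[[-0.008,0,-0.002],0.05],[[-0.008,0.001,-0.001],0.08],[[-0.008,0.001,-0.001],0.08],[[-0.008,0.001,0],0.08],[[-0.008,0,0],0.08],[[-0.008,0,0],0.08]])

```text
time_s: 24.9
eef_pos: [0.5758, 0.1857, 0.1506]
eef_rot: [0.007, -0.132, 0.991, 0.011]
wrist_force: [4.9, 0.7, -2.2]
opening: -0.001
```

```bash
python3 - <<'E'
from plan import *
cr(6)
E
```

```text
R 105.76163783337591 theta 4.532600649617153
t 24.9 p [0.5758 0.1857 0.1506] yaw -164.8 z [ 0.01   0.024 -1.   ] F [ 4.9  0.7 -2.2] q6 -1.74
4.61 [[np.float64(-0.008), np.float64(-0.003), np.float64(-0.001)], np.float64(0.0)]
4.69 [[np.float64(-0.008), np.float64(-0.001), np.float64(-0.001)], np.float64(0.08)]
4.77 [[np.float64(-0.008), np.float64(-0.001), np.float64(-0.001)], np.float64(0.08)]
4.85 [[np.float64(-0.008), np.float64(-0.002), np.float64(-0.001)], np.float64(0.08)]
4.93 [[np.float64(-0.008), np.float64(-0.003), np.float64(-0.001)], np.float64(0.08)]
5.01 [[np.float64(-0.008), np.float64(-0.003), np.float64(-0.001)], np.float64(0.08)]
```

>>> drive_tool(deltas=[[[-0.008,-0.003,-0.001],0.03],[[-0.007,-0.002,-0.001],0.05],[[-0.006,-0.002,0],0.05]])

```text
time_s: 25.2
eef_pos: [0.5574, 0.1823, 0.1513]
eef_rot: [0.011, -0.197, 0.98, 0.013]
wrist_force: [3.5, 2.0, -3.2]
opening: 0.003
```

```bash
python3 - <<'E'
from plan import *
cr(3)
E
```

```text
R 103.30263698165531 theta 4.710946642633202
t 25.2 p [0.5574 0.1823 0.1513] yaw -157.3 z [ 0.017  0.031 -0.999] F [ 3.5  2.  -3.2] q6 -1.88
4.79 [[np.float64(-0.008), np.float64(-0.002), np.float64(-0.003)], np.float64(0.05)]
4.87 [[np.float64(-0.008), np.float64(-0.002), np.float64(-0.003)], np.float64(0.08)]
4.95 [[np.float64(-0.008), np.float64(-0.003), np.float64(-0.003)], np.float64(0.08)]
```

Not at the stop yet, since the force is only about 4 N. Small pushes until it rises.

>>> drive_tool(deltas=[[[-0.006,-0.002,-0.001],0.03],[[-0.005,-0.002,0],0.02]])

```text
time_s: 25.4
eef_pos: [0.5506, 0.1813, 0.1525]
eef_rot: [0.018, -0.22, 0.975, 0.015]
wrist_force: [18.3, 8.8, -12.7]
opening: -0.003
```

>>> drive_tool(deltas=[[[-0.005,-0.002,0],0],[[-0.004,-0.002,0],0]])

```text
time_s: 25.6
eef_pos: [0.5501, 0.1819, 0.1552]
eef_rot: [0.03, -0.218, 0.975, 0.017]
wrist_force: [17.5, 8.6, -10.2]
opening: 0.001
```

```bash
python3 - <<'E'
from plan import *
cr(3)
E
```

```text
R 104.24977739271966 theta 4.780739955705258
t 25.6 p [0.5501 0.1819 0.1552] yaw -154.8 z [ 0.051  0.047 -0.998] F [ 17.5   8.6 -10.2] q6 -1.94
4.86 [[np.float64(-0.008), np.float64(-0.004), np.float64(-0.004)], np.float64(0.07)]
4.94 [[np.float64(-0.008), np.float64(-0.003), np.float64(-0.004)], np.float64(0.08)]
5.02 [[np.float64(-0.008), np.float64(-0.003), np.float64(-0.004)], np.float64(0.08)]
```

The end stop is reached: 20 N and no further motion. I back away along the trailing side, then go up.

>>> drive_tool(deltas=[[[0.008,0.003,0],0],[[0.012,0.005,0],0],[[0.012,0.005,0],0],[[0.005,0.002,0.02],0],[[0,0,0.04],0],[[0,0,0.05],0],[[0,0,0.03],0],[[0,0,0],0]])

```text
time_s: 26.4
eef_pos: [0.5869, 0.2037, 0.3018]
eef_rot: [0.031, -0.212, 0.977, 0.021]
wrist_force: [1.1, -0.2, -1.1]
opening: -0.001
```

```bash
python3 - <<'E'
from plan import *
st(); c=camera("scene"); pickle.dump(c,open("s19.pkl","wb")); save(c,"s19",(200,100,440,280),3); save(camera("side"),"d19",(200,80,440,260),3);save(camera("wrist"),"w19")
E
```

```text
t 26.4 p [0.5869 0.2037 0.3018] yaw -155.6 z [ 0.051  0.054 -0.997] F [ 1.1 -0.2 -1.1] q6 -1.88
```

View pics/s19.png

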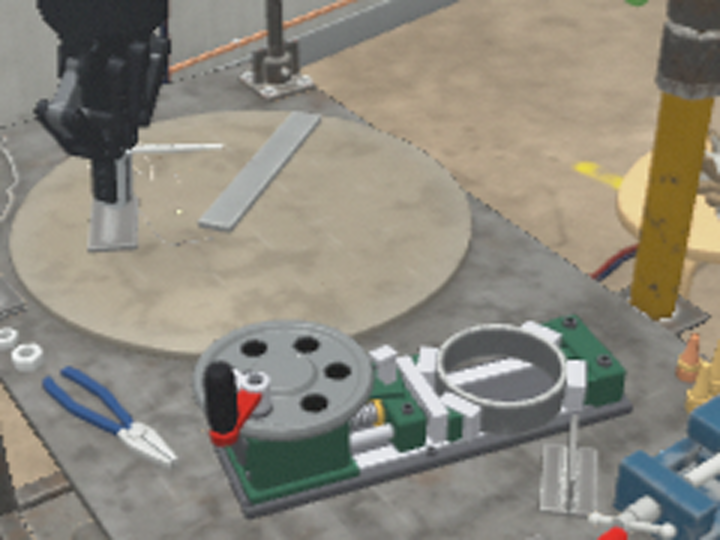

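View pics/d19.png

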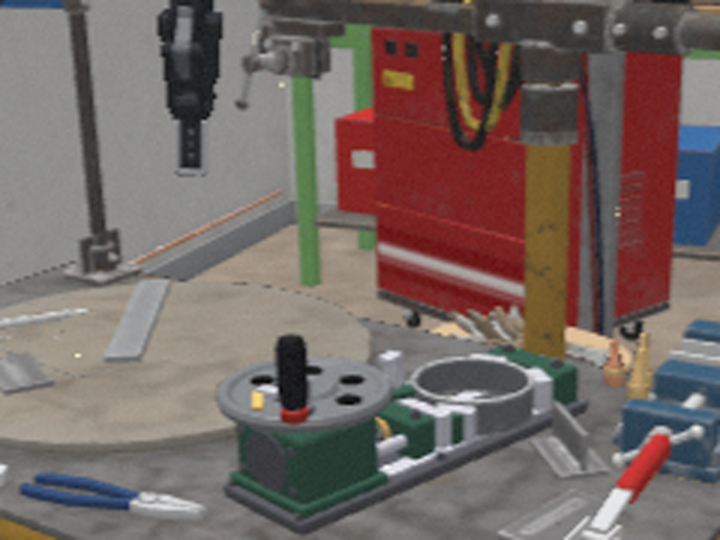

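View pics/w19.png

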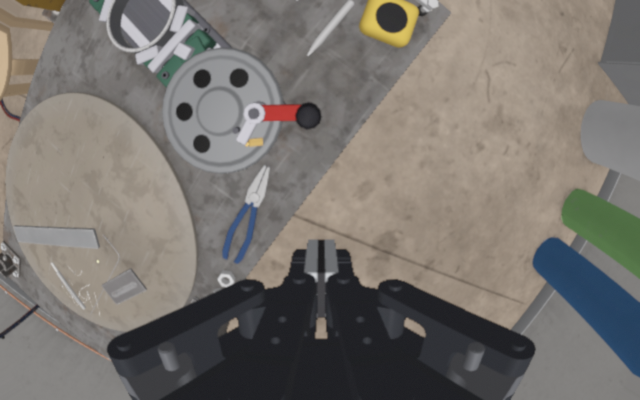

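```bash
python3 - <<'E'
from plan import *
c=load("s19")
S=lambda u,v:(200+u/3-.3,100+v/3-.3)
g=onz(c,*S(220,369),.177)[:2]; p=onz(c,*S(258,380),.128)[:2]; 
a=onz(c,*S(284,366),.101)[:2]
for th in (4.5,4.6,4.71,4.8):
    f=np.radians(200.9)+th; u=np.array([np.cos(f),np.sin(f)]); print(th,(A+.1*u).round(4),(A+.045*u).round(4))
print(g,p,a)
def circ(P):
    P=np.array(P); A_=np.c_[2*P,np.ones(len(P))]; s=np.linalg.lstsq(A_,(P**2).sum(1),rcond=None)[0]
    return s[:2],np.sqrt(s[2]+s[:2]@s[:2])
W=[(195,372),(203,350),(230,330),(280,320),(335,330),(362,350),(372,372)]
aw,r=circ([onz(c,*S(*q),.101)[:2] for q in W]); print("wheel",aw,r)
rr,r=circ([onz(c,*S(*q),.052)[:2] for q in [(437,365),(455,340),(500,324),(545,333),(567,362),(540,390),(470,393)]]); print("ring",rr,r)
d=rr-aw; X=np.array([.913,-.408]);Y=np.array([.408,.913]); print("ring rel axis in vice",d@X,d@Y+.197)
for n,v in (("grip",g-aw),("pivot",p-aw)): print(n,np.hypot(*v),(np.arctan2(v[1],v[0])-np.radians(200.9))%(2*np.pi))
E
```

```text
4.5 [0.5568 0.1788] [0.5652 0.1245]
4.6 [0.547  0.1768] [0.5608 0.1236]
4.71 [0.5365 0.1735] [0.556  0.1221]
4.8 [0.5283 0.1699] [0.5523 0.1205]
[0.5329817  0.17013642] [0.5516528  0.12107484] [0.57566922 0.07347888]
wheel [0.57138868 0.07994293] 0.07016656243748744
ring [ 0.49286612 -0.10537991] 0.05361506353920726
ring rel axis in vice 0.003920621074568171 -0.0042369537838430615
grip 0.09803041139495278 4.750187518126358
pivot 0.04562169269786181 4.794988018091368
```

```bash
python3 - <<'E'
from h import *
st(); print(hand_in())
E
```

```text
t 26.55 p [0.5844 0.2031 0.2952] yaw -155.6 z [ 0.042  0.052 -0.998] F [-0.1  0.5 -1.1] q6 -1.89
the job is handed in; nothing more can be done
None
```

The pipe ring is clamped in the vice, and I handed the job in at 26.6 s; no verdict was reported.

**Ring:** I pinched it by its near wall, lifted it off the turntable and let it go flat on the bed at about nest y = +10 mm, with the crank still folded.

**Crank:** I pushed the grip clockwise with shut fingers until it hit its stop at about 41 N. In the pictures the heel was past the brass latch, and the latch held when I turned the wheel.

**Handwheel:** I cranked it counter-clockwise to the end stop (about 20 N, no further motion), then backed off and raised the hand to 0.30 m, clear of everything.

**Last checks:**
- **Wheel and arm:** the scene picture puts the wheel at about 4.75 rad from the grip and 4.79 rad from the pivot. That is slightly past the nominal 4.71, within picture error. The arm is out, in line with axis and pivot.
- **Ring position:** it sits between both V jaws. Its measured centre was about 4 mm off in x and −4 mm in y. This is inside the 6 mm limit, but only as good as a few mm of picture accuracy.
- **Bystanders:** I never touched the tape, pliers, T-sample or practice plate, and the pictures show no sign that they moved. I didn't measure their positions.
- **Not measured:** latch travel, spring squeeze and the force on the ring. I took these from the end stop and from how things looked.

The tool drifted up to about 5° off vertical during the swing, which did no visible harm.

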